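# Three-point contact check of a warming plate with a sprung surface probe

## Task

The warming plate is to be checked at the setting of the one long tick with the surface probe that is lying on the bench. Lay the probe in its sloping rest and let go, turn the dial so that its pointer stands at the long tick, then take the probe by its free upper end so that it can be held upright, and press its sprung tip lightly on the middle of each of the three ringed check points, from left to right, probe square to the plate: the tip must give way but never be driven to its stop. Put the probe back in the rest, let go, and leave the things round about where they are.

Things in the scene. Friction and masses are not known exactly. Their poses are not given: they have to be found in the camera images.
- warmer: white warming plate, 180 mm deep (x) by 204 mm wide (y), fixed. Origin under its centre on the bench; x to its back (away from the robot), y to its left seen from the robot, z up. The bare metal plate (116 x 196 mm, x from -29 to 87 mm) has its level top at z = 56 mm; the front deck with the dial (x from -90 to -31 mm) lies at z = 44 mm
- check_left (a point): centre of the left check point, an engraved ring 20 mm across with a centre dot, on the top face of the plate, towards its back left corner; at (62, 64, 56) mm in the warmer's frame
- check_mid (a point): centre of the middle check point, the same ring in the middle of the plate; at (29, 0, 56) mm in the warmer's frame
- check_right (a point): centre of the right check point, the same ring near the plate's front right corner; at (-4, -64, 56) mm in the warmer's frame
- probe: surface probe, 177 mm, 0.1 kg: grey square handle 22 x 22 x 110 mm, steel stem 8 mm thick, 55 mm long, copper sprung tip sticking out 12 mm. Origin at the handle's centre; z along the probe from tip to butt (butt face z = +55 mm, handle's lower shoulder -55, stem end -110, tip end -122); x is the normal of the display face. Starts lying, display up, tip to the robot's left
- tip (a joint): how far the sprung tip is pushed into the stem, in m: 0 free, 0.010 at its stop. The spring gives 0.6 N when it begins to move, and 3.6 N at the stop
- tip_end (a point): the end of the sprung tip (moves with it); the tip's end is 6 mm across
- rest: sloping probe rest of grey sheet, fixed, base 120 x 72 x 8 mm. Origin under the base's centre; x to the robot's left along the base's length, z up. A channel, open on its upper left side (+x), leans 30 degrees, its top to the right (-x). Its two cheeks stand 30 mm apart (flared to 48 mm over all at their top, 140 mm above the bench) and its toe has a slot 14 mm wide, open to +x, for the stem
- rest_seat (a point): where the probe's origin is when seated, with the frame the probe then has: z up along the channel (30 degrees from upright, top to the right), x out of the channel's open side. Seated, the handle's shoulder stands on the toe, its lower 62 mm between the cheeks, its upper 48 mm free; the stem hangs through the slot
- timer: bystander: white bench timer, 62 x 62 x 19 mm, origin under its centre
- tube: bystander: conical tube with cap, lying on the bench, 21 x 112 x 22 mm, origin under its centre, long axis y
- forceps: bystander: steel forceps lying on the bench, 18 x 125 x 9 mm, origin under its centre, long axis y
- dial (a joint): dial angle in rad, 0 to 3.14: 0 when the pointer (white line from the knob's centre to one end of its bar) points to the warmer's left (+y), growing clockwise seen from above, 1.57 when it points to the back (+x). The one long tick stands at 2.09. The dial stays where it is left (friction about 0.04 N m)
- dial_grip (a point): on the dial's vertical axis, 68 mm above the bench, at (-58, -45, 68) mm in the warmer's frame. The black knob has an upright bar 12 mm thick and 34 mm long, along the pointer, its top at 75 mm above the bench, on a round skirt 36 mm across whose top is at 51 mm

How it is judged (in metres and radians):
On the way, in this order (a step that is already met when the one before it is completed fails the run):
1. the probe lies seated in the rest (handle centre within 10 mm, axis within 0.17 rad), let go (distance between probe and rest_seat below 0.01 m and angle between the z axis of probe and the z axis of rest_seat, either way round below 0.17 rad and angle between probe's own z axis and vertical below 0.8 rad and contact force between the fingers and probe below 0.1 N), for 0.3 s.
2. the dial's pointer stands at the long tick, within 0.1 rad (value of joint dial between 1.99 and 2.19 rad), for 0.3 s.
3. the sprung tip is pressed in by at least 1 mm on the left check point, within 5 mm of its centre, probe upright within 0.26 rad (distance between tip_end and check_left below 0.005 m and value of joint tip above 0.001 m and contact force between probe and warmer above 0.3 N and angle between probe's own z axis and vertical below 0.26 rad), for 0.2 s.
4. the same on the middle check point (distance between tip_end and check_mid below 0.005 m and value of joint tip above 0.001 m and contact force between probe and warmer above 0.3 N and angle between probe's own z axis and vertical below 0.26 rad), for 0.2 s.
5. the same on the right check point (distance between tip_end and check_right below 0.005 m and value of joint tip above 0.001 m and contact force between probe and warmer above 0.3 N and angle between probe's own z axis and vertical below 0.26 rad), for 0.2 s.
At the end, for the whole second after the job is handed in: The probe lies at rest, seated in the sloping rest (handle centre within 10 mm of the seat, axis within 0.17 rad, tip down), and the dial's pointer stands at the long tick (2.09 rad, within 0.1 rad) (all of step 2 and distance between probe and rest_seat below 0.01 m and angle between the z axis of probe and the z axis of rest_seat, either way round below 0.17 rad and angle between probe's own z axis and vertical below 0.8 rad and linear speed of probe below 0.02 m/s); the robot touches nothing.
It fails at once if the sprung tip is driven to its stop (pushed in more than 9.5 mm) (value of joint tip above 0.0095 m).
It fails at once if the timer, the tube or the forceps is shifted more than 25 mm (distance of any of timer, tube, forceps from where it was at the start of the episode above 0.025 m).
It also fails if it takes over 72 s, if anything falls off the work surface, if the arm or the gripper's body presses on something with over 40 N, if the wrist force passes 120 N, or if a joint passes its speed limit or range.

## Robot

A 6-joint arm with a two-finger parallel gripper is mounted at the origin on a cart in front of the work surface, level with it; the furniture and walls round the work are solid. World frame = base frame: x ahead of the robot, y to its left, z up, the work surface at z = 0. Lengths are in mm, angles in rad, forces in N, time in s.
With the tool pointing down it reaches from about 350 to 875 mm from the base axis. Payload 4.2 kg.
Tool frame: the origin (TCP) lies between the finger pads; the fingertips stand 14 mm ahead of it and the grasp point (between the pads) lies 5 mm behind it; z points along the fingers, y is the line along which they close (so a half turn about z gives the same grasp; the last joint's range is limited). The gripper opens to 85 mm and grips with 20 to 120 N. Pads are 22 mm wide; open, the fingers measure 114 mm over their backs; the gripper's body (76 mm by 85 mm) begins 54 mm behind the grasp point. The pads swing forward as they close: fully open they stand 13 mm farther back than shut.
Start: joints at [-0.904, 0.385, 0.008, 0, -1.194, -0.259], TCP at [247.882, -573.719, 245.312] pointing down, gripper open.
Joint ranges: [-3.14, 3.14], [-1.21, 2.06], [-1.07, 1.41], [-3.16, 2.05], [-2.99, -0.16], [-3.1, 3.1]. Speed limits (rad/s): [2.79, 2.79, 3.14, 3.14, 3.14, 3.14].

## Interface

Orientations are given as a unit quaternion [x, y, z, w].
In Python, from bench import * gives the robot as it stands.
- The arm moves only by the tool carry_out, never from a script. Its argument "motion" is a list of rows, each a list of 7 numbers: the turn, a rotation vector about the tool's x, y, z in rad, then the shift along the tool's x, y, z in mm, then the opening, from -1 (shut) to 1 (fully open), so that 0 is half open. A call has 1 to 5 rows; each row is the pose to reach, as a shift and turn from the pose commanded when the call began, along the tool's axes at that moment; what a row does not reach only later rows make up. A row lasts 1/8 s, in which the tool goes at most 62.5 mm and 10.7 degrees, less where a joint would pass 70% of its speed; a pose out of reach is approached as far as the arm can. A call with a gripper value outside its range is refused whole. The fingers move at their own pace and stop on an object; the grip force is fixed at half the most. Time passes only in rows, so rows that repeat a pose let the fingers close. It gives the time, the measured TCP pose, the force, the opening and the grip force at its end, in the units of the state.
- read_state(): the state, without advancing time (a new reading comes with each control period).
- get_image(name): name is "scene" or "side" or "wrist"; returns a dict with "color" (420x560x3 uint8, blue, green, red), "mtx" (3x3 intrinsics, pixels), "position" and "orientation" of the camera in the world. Camera axes: x right, y down, z forward; pixel columns grow to the right and rows downward; lengths in mm; the calibration is good to about 2 mm. A picture is of the moment at which its call begins. There is no depth.
- job_done(): hands the job in; it is judged then, once.
The state is a dict: "clock": time; "joints": joint angles; "joint_vel": joint speeds; "joint_efforts": joint torques, N m; "position": TCP position; "ee_rot": TCP orientation; "contact_force": force on the tool from outside, world axes, zero at the start; "wrist_torque": the same for the moment, N m; "gripper_width": finger opening in mm; "grasp_force": force on a finger pad.
Only numpy, scipy, OpenCV 4.12 (cv2) and the standard library are available. Lean on these libraries where they do the work, as an engineer would, in place of code of your own. Each camera call takes 0.05 s, during which the arm holds its last target. There are 200 camera calls.

## Working session

There is one attempt and no reset: what is moved stays moved. The work goes in short steps, Python scripts to look and compute and a tool call to move; the robot and the scene stay as the last step left them, time stands still between calls to the robot, and variables do not carry over. Pictures are saved under pics/ and viewed, at most 10 in all, crops included, and the job is handed in when it is done.

Besides the shell and the picture viewer there is one more tool, called after "Request:" as name(argument=value, ...), one argument or row to a line, values as JSON. carry_out: Moves the arm, as the interface text tells. Its arguments: {"type":"object","properties":{"motion":{"type":"array"}},"required":["motion"]}

```bash
mkdir -p pics; ls; python3 - <<'E'
from bench import *
import cv2,numpy as np
s=read_state();print(s)
for n in("scene","side"):
    i=get_image(n);cv2.imwrite(f"pics/{n}0.png",i["color"]);print(n,i["mtx"],i["position"],i["orientation"])
E
```

```text
pics
{'clock': 0.0, 'joints': array([-9.04374103e-01,  3.85526424e-01,  6.60576839e-03, -5.26377737e-04,
       -1.19397711e+00, -2.58566856e-01]), 'joint_vel': array([-0.00186833,  0.00154186,  0.00067403,  0.00067187,  0.00015988,
        0.0001445 ]), 'joint_efforts': array([ 9.89350929e-05, -3.92294669e+01,  1.88401634e+01,  4.18608695e+00,
       -4.65695135e-03, -9.37217322e-06]), 'position': array([ 247.68237271, -573.21541641,  244.22781897]), 'ee_rot': array([-2.02421972e-01,  9.79297800e-01,  1.04947741e-03, -2.49889096e-04]), 'contact_force': array([ 0.05420299,  0.00377382, -0.07977153]), 'wrist_torque': array([-0.04250402, -0.06713217,  0.01592342]), 'grasp_force': 0.0, 'gripper_width': 85.46167366161275}
scene [[426.50201491   0.         277.9559652 ]
 [  0.         426.50201491 215.2462318 ]
 [  0.           0.           1.        ]] [-261.7595314  -357.8129503   909.04690494] [ 0.7972427  -0.44652831  0.1909241  -0.35855897]
side [[427.96902149   0.         273.12837076]
 [  0.         427.96902149 211.12687021]
 [  0.           0.           1.        ]] [ 126.08429677 1102.26332719  624.92680956] [-0.13800662  0.84064424 -0.51492423  0.0955221 ]
```

View pics/scene0.png

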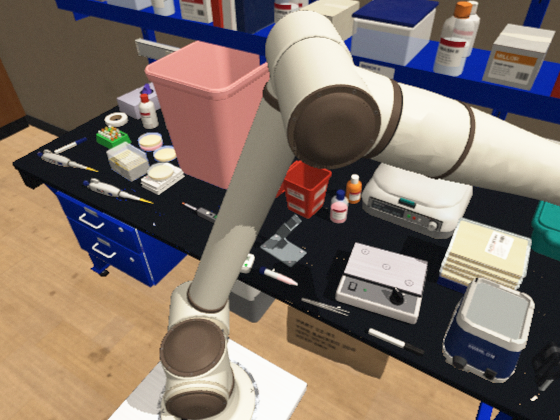

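View pics/side0.png

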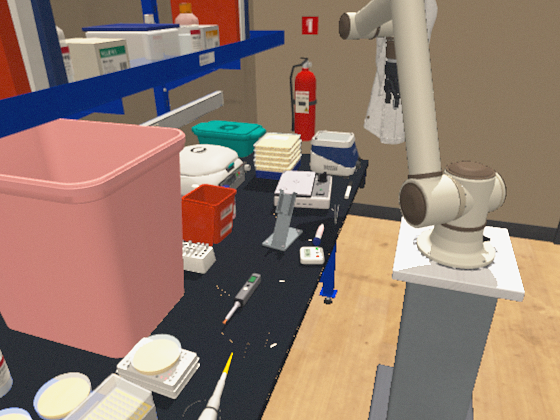

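The scene view shows the warmer at about (385,280), rest (285,245), forceps (325,305), tube (280,277), timer (250,262) and probe (200,210). In the side view the probe runs from its tip at (224,323) to its butt at (257,276), with the rest at (285,220). I'll make an enlarged composite to get corner pixels.

```bash
cat > h.py <<'E'
from bench import *
import cv2,numpy as np
from scipy.spatial.transform import Rotation as R
def ray(i,p):
    d=R.from_quat(i["orientation"]).apply(np.linalg.solve(i["mtx"],[p[0],p[1],1.])); return np.array(i["position"]),d
def cast(i,p,z=0):
    o,d=ray(i,p); return o+d*(z-o[2])/d[2]
def proj(i,P):
    c=R.from_quat(i["orientation"]).inv().apply(np.atleast_2d(P)-i["position"]); u=c@i["mtx"].T; return u[:,:2]/u[:,2:]
E
python3 - <<'E'
from h import *
a=get_image("scene");b=get_image("side")
def crop(im,x,y,w,h):
    c=cv2.resize(im["color"][y:y+h,x:x+w],(400,300),interpolation=cv2.INTER_CUBIC)
    for k in range(0,w,10): cv2.line(c,(k*400//w,0),(k*400//w,6 if k%50 else 14),(0,255,255),1)
    for k in range(0,h,10): cv2.line(c,(0,k*300//h),(6 if k%50 else 14,k*300//h),(0,255,255),1)
    return c
o=np.vstack([np.hstack([crop(a,330,235,108,81),crop(a,235,210,80,60)]),np.hstack([crop(a,180,190,60,45),crop(b,210,180,200,150)])])
cv2.imwrite("pics/comp.png",o)
E
```

```text
(no output)
```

View pics/comp.png

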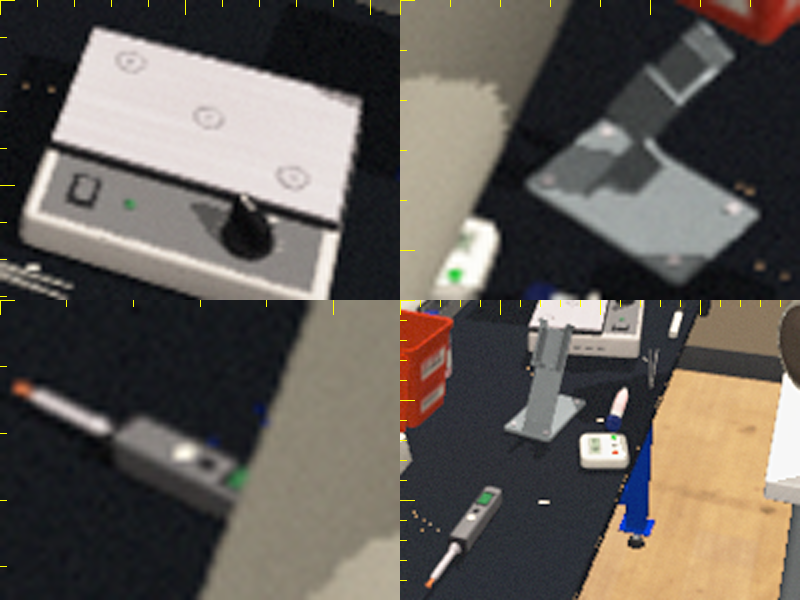

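```bash
python3 - <<'E'
from h import *
np.set_printoptions(precision=1,suppress=True)
a=get_image("scene");b=get_image("side")
L,M,Rr=[cast(a,p,56) for p in((365.1,251.7),(386.2,266.9),(408.8,283.1))]
print("rings",L,M,Rr)
v=L-Rr; yaw=np.arctan2(v[1],v[0])-np.arctan2(128,66); print("yaw",yaw, np.linalg.norm(v),np.hypot(128,66))
def W(p): return M+R.from_euler('z',yaw).apply(np.array(p)-[29,0,56])
print("origin",W([0,0,0]),"dial",W([-58,-45,68]))
print("dial seen",cast(a,(396.4,295.7),60))
print("rest base scene",[cast(a,p,8) for p in((260.6,246.6),(306.6,252.6),(290.6,266.6))])
print("rest base side",[cast(b,p,8) for p in((262.5,245),(282.5,250),(303,231))])
print("probe scene tip,shoulder",cast(a,(183,203.2),11),cast(a,(197.6,210.6),11))
print("probe side tip,shoulder, butt",cast(b,(225,322),11),cast(b,(241,300),11),cast(b,(255.5,275),20))
print("timer,tube,forceps",cast(b,(302+210-210,256),15),cast(b,(318,238),11),cast(b,(336,213),5))
s=read_state();print(R.from_quat(s['ee_rot']).as_matrix())
E
```

```text
rings [ 529.7 -128.1   56. ] [ 507.8 -196.9   56. ] [ 486.2 -265.2   56. ]
yaw 0.16910052556994137 143.85660580668795 144.01388821915754
origin [ 479.2 -201.8    0. ] dial [ 429.6 -255.9   68. ]
dial seen [ 429.4 -253.    60. ]
rest base scene [array([436.4, 153.1,   8. ]), array([484.7,  26.7,   8. ]), array([415.5,  39. ,   8. ])]
rest base side [array([499.3, 159.6,   8. ]), array([438.6, 167.5,   8. ]), array([414. ,  50.6,   8. ])]
probe scene tip,shoulder [466.2 476.8  11. ] [462.5 412.1  11. ]
probe side tip,shoulder, butt [463.7 479.4  11. ] [460.2 401.7  11. ] [459.4 313.4  20. ]
timer,tube,forceps [377.4 190.7  15. ] [361.6  81.6  11. ] [347.4 -96.8   5. ]
[[-0.9 -0.4 -0. ]
 [-0.4  0.9  0. ]
 [ 0.   0.  -1. ]]
```

```bash
cat >> h.py <<'E'
import json,os
from scipy.spatial.transform import Slerp
def getcmd():
    c=json.load(open("cmd.json")); return np.array(c[0]),R.from_quat(c[1]),c[2]
def setcmd(p,r,g): json.dump([list(map(float,p)),list(map(float,r.as_quat())),float(g)],open("cmd.json","w"))
def frame(z,y):  # tool rotation from z dir and y (closing) dir
    z=np.array(z,float);z/=np.linalg.norm(z);y=np.array(y,float);y-=z*(y@z);y/=np.linalg.norm(y)
    return R.from_matrix(np.column_stack([np.cross(y,z),y,z]))
def plan(wps,step=55,deg=9.5):
    """wps: (pos,rot,opening[,hold rows]); prints calls of <=5 rows, stores final commanded pose"""
    p,r,g=getcmd(); poses=[]
    for w in wps:
        q,s,g=np.array(w[0],float),w[1],w[2]
        n=max(1,int(np.ceil(np.linalg.norm(q-p)/step)),int(np.ceil(np.degrees((r.inv()*s).magnitude())/deg)))
        sl=Slerp([0,1],R.concatenate([r,s]))
        poses+=[(p+(q-p)*k/n,sl(k/n),g) for k in range(1,n+1)]+[(q,s,g)]*(w[3] if len(w)>3 else 0)
        p,r=q,s
    p0,r0,_=getcmd()
    for i in range(0,len(poses),5):
        rows=[]
        for q,s,g in poses[i:i+5]:
            t=np.round((r0.inv()*s).as_rotvec(),3);d=np.round(r0.inv().apply(q-p0),1)
            rows.append([*(t+0.).tolist(),*(d+0.).tolist(),g]);e=(p0+r0.apply(d),r0*R.from_rotvec(t))
        p0,r0=e; print(json.dumps(rows).replace(" ",""))
    setcmd(p0,r0,poses[-1][2]); print(len(poses),"rows")
def check():
    s=read_state();p,r,g=getcmd()
    print("t",s["clock"],"pos",s["position"].round(1),"err",(s["position"]-p).round(1),"ang",round(float((r.inv()*R.from_quat(s["ee_rot"])).magnitude()),3),"w",round(s["gripper_width"],1),"F",np.round(s["contact_force"],1),"gf",round(float(s["grasp_force"]),1),"j",s["joints"].round(2))
    return s
E
python3 - <<'E'
from h import *
b=get_image("side");print([cast(b,p,0).round() for p in((183,275),(123,345),(185,235))])
s=read_state(); setcmd([247.882,-573.719,245.312],R.from_quat(s["ee_rot"]),1)
G=frame([0,0,-1],[1,-.05,0])
plan([([400,60,300],G,1)])
E
```

```text
[array([644., 343.,   0.]), array([637., 594.,   0.]), array([741., 163.,   0.])]
[[0.0,0.0,0.156,-30.1,40.1,-4.2,1],[0.0,0.0,0.312,-60.1,80.2,-8.4,1],[0.0,0.0,0.468,-90.2,120.3,-12.6,1],[0.0,0.0,0.624,-120.3,160.5,-16.8,1],[0.0,0.0,0.78,-150.4,200.6,-20.9,1]]
[[0.0,0.0,0.156,6.8,49.6,-4.2,1],[0.0,0.0,0.312,13.7,99.3,-8.4,1],[0.0,0.0,0.468,20.5,148.9,-12.6,1],[0.0,0.0,0.624,27.3,198.6,-16.8,1],[0.0,0.0,0.78,34.2,248.3,-21.0,1]]
[[0.0,0.0,0.156,39.7,30.5,-4.2,1],[0.0,0.0,0.312,79.5,61.0,-8.4,1],[0.0,0.0,0.469,119.3,91.5,-12.6,1]]
13 rows
```

Request:
carry_out(
  motion=[
    [0, 0, 0.156, -30.1, 40.1, -4.2, 1],
    [0, 0, 0.312, -60.1, 80.2, -8.4, 1],
    [0, 0, 0.468, -90.2, 120.3, -12.6, 1],
    [0, 0, 0.624, -120.3, 160.5, -16.8, 1],
    [0, 0, 0.78, -150.4, 200.6, -20.9, 1],
  ],
)

```text
clock: 0.98
position: [306.5, -328.5, 266.5]
ee_rot: [0.188, 0.982, -0.0, 0.0]
contact_force: [0.5, 0.3, 0.8]
gripper_width: 85.5
grasp_force: 0.0
```

Request:
carry_out(
  motion=[
    [0, 0, 0.156, 6.8, 49.6, -4.2, 1],
    [0, 0, 0.312, 13.7, 99.3, -8.4, 1],
    [0, 0, 0.468, 20.5, 148.9, -12.6, 1],
    [0, 0, 0.624, 27.3, 198.6, -16.8, 1],
    [0, 0, 0.78, 34.2, 248.3, -21, 1],
  ],
)

```text
clock: 1.6
position: [362.9, -97.0, 286.7]
ee_rot: [0.53, 0.848, 0.0, 0.0]
contact_force: [0.7, -0.2, -0.2]
gripper_width: 85.7
grasp_force: 0.0
```

Request:
carry_out(
  motion=[
    [0, 0, 0.156, 39.7, 30.5, -4.2, 1],
    [0, 0, 0.312, 79.5, 61, -8.4, 1],
    [0, 0, 0.469, 119.3, 91.5, -12.6, 1],
  ],
)

```text
clock: 1.98
position: [404.4, -79.8, 285.1]
ee_rot: [0.661, 0.748, 0.04, -0.039]
contact_force: [-0.1, -0.5, 0.1]
gripper_width: 85.1
grasp_force: 0.0
```

```bash
python3 - <<'E'
from h import *
check()
w=get_image("wrist");cv2.imwrite("pics/w1.png",w["color"]);np.save("w1.npy",w,allow_pickle=True);print(w["position"],w["orientation"],w["mtx"])
G=frame([0,0,-1],[1,-.05,0])
plan([([440,300,300],G,1,1)])
E
```

```text
t 1.975 pos [404.4 -79.8 285.1] err [   4.4 -139.7  -15. ] ang 0.207 w 85.1 F [-0.1 -0.5  0.1] gf 0.0 j [ 0.12 -0.   -0.34 -0.12 -1.22 -3.1 ]
[396.55326462 -24.85294527 419.90746628] [0.99461659 0.06147276 0.00993129 0.082827  ] [[332.40973675   0.         275.30302936]
 [  0.         332.40973675 218.71837621]
 [  0.           0.           1.        ]]
[[0.0,0.0,0.0,48.3,5.6,0.0,1],[0.0,0.0,0.0,96.7,11.1,0.0,1],[0.0,0.0,0.0,145.0,16.7,0.1,1],[0.0,0.0,0.0,193.4,22.3,0.1,1],[0.0,0.0,0.0,241.7,27.9,0.1,1]]
[[0.0,0.0,0.0,0.0,0.0,0.0,1]]
6 rows
```

View pics/w1.png

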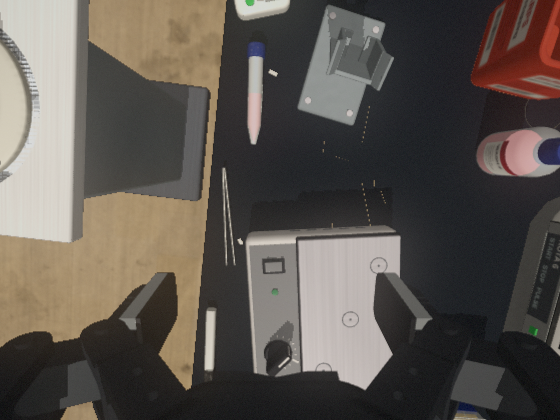

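The wrist view shows the rest base with corners at about (331,6), (385,22), (352,124) and (299,109). Rings are at (378,265) and (350,319), and the dial is near (278,355). Joint 6 reached its limit, so I'll use the half-turned grasp instead.

```bash
python3 - <<'E'
from h import *
np.set_printoptions(precision=1,suppress=True)
w=np.load("w1.npy",allow_pickle=True).item()
C=[cast(w,p,8) for p in((331,6),(386,22),(352,124),(299,109))];print(C)
c=np.mean(C,0);u=C[0]+C[1]-C[2]-C[3];print("rest c",c,"yaw",np.arctan2(u[1],u[0]),[np.linalg.norm(C[i]-C[i-1]) for i in range(4)])
print("rings",cast(w,(378,265),56),cast(w,(350,319),56))
s=check();setcmd(s["position"],R.from_quat(s["ee_rot"]),1)
G=frame([0,0,-1],[-1,.05,0])
plan([([420,150,300],G,1),([440,290,300],G,1,1)])
E
```

```text
[array([441.5, 157.8,   8. ]), array([506.7, 149.2,   8. ]), array([486.2,  32.6,   8. ]), array([420.7,  41.8,   8. ])]
rest c [463.8  95.4   8. ] yaw 1.3951906841043202 [np.float64(117.8063806755425), np.float64(65.7156026838061), np.float64(118.36985095717763), np.float64(66.21887950888122)]
rings [ 530.5 -124.    56. ] [ 509.3 -192.8   56. ]
t 2.025 pos [404.4 -81.8 284. ] err [ -35.7 -381.7  -16. ] ang 0.202 w 85.5 F [ 0.9 -2.   0.5] gf 0.0 j [ 0.1 -0.  -0.3 -0.1 -1.2 -3.1]
[[0.009,0.0,-0.165,12.7,2.4,0.5,1],[0.019,0.0,-0.33,25.4,4.8,1.1,1],[0.028,-0.001,-0.495,38.1,7.2,1.6,1],[0.037,-0.001,-0.66,50.8,9.5,2.2,1],[0.046,-0.001,-0.825,63.5,11.9,2.7,1]]
[[0.01,0.0,-0.165,6.8,11.0,0.2,1],[0.019,0.0,-0.329,13.7,22.0,0.5,1],[0.028,-0.001,-0.494,20.5,32.9,0.7,1],[0.037,-0.001,-0.659,27.4,43.9,0.9,1],[0.047,-0.001,-0.824,34.3,54.9,1.1,1]]
[[0.009,0.0,-0.165,-3.4,12.4,-0.4,1],[0.018,-0.001,-0.33,-6.8,24.9,-0.8,1],[0.028,-0.001,-0.495,-10.2,37.4,-1.1,1],[0.037,-0.001,-0.66,-13.6,49.9,-1.5,1],[0.046,-0.001,-0.825,-17.0,62.3,-1.9,1]]
[[0.01,-0.001,-0.165,-11.4,6.0,-0.8,1],[0.019,-0.001,-0.33,-22.9,12.0,-1.6,1],[0.028,-0.001,-0.494,-34.4,17.9,-2.4,1],[0.028,-0.001,-0.494,-77.7,36.4,-2.3,1],[0.028,-0.001,-0.494,-121.1,54.8,-2.1,1]]
[[0.0,0.0,0.0,-47.0,-4.3,0.0,1],[0.0,0.0,0.0,-47.0,-4.3,0.0,1]]
22 rows
```

Request:
carry_out(
  motion=[
    [0.009, 0.0, -0.165, 12.7, 2.4, 0.5, 1],
    [0.019, 0.0, -0.33, 25.4, 4.8, 1.1, 1],
    [0.028, -0.001, -0.495, 38.1, 7.2, 1.6, 1],
    [0.037, -0.001, -0.66, 50.8, 9.5, 2.2, 1],
    [0.046, -0.001, -0.825, 63.5, 11.9, 2.7, 1],
  ],
)

```text
clock: 2.65
position: [406.7, -16.2, 289.1]
ee_rot: [0.302, 0.952, 0.034, -0.034]
contact_force: [-0.1, 0.9, 1.3]
gripper_width: 85.5
grasp_force: 0.0
```

Request:
carry_out(
  motion=[
    [0.01, 0.0, -0.165, 6.8, 11.0, 0.2, 1],
    [0.019, 0.0, -0.329, 13.7, 22.0, 0.5, 1],
    [0.028, -0.001, -0.494, 20.5, 32.9, 0.7, 1],
    [0.037, -0.001, -0.659, 27.4, 43.9, 0.9, 1],
    [0.047, -0.001, -0.824, 34.3, 54.9, 1.1, 1],
  ],
)

```text
clock: 3.28
position: [410.8, 48.2, 293.4]
ee_rot: [-0.105, 0.994, 0.023, -0.024]
contact_force: [0.9, -0.3, 0.5]
gripper_width: 85.5
grasp_force: 0.0
```

Request:
carry_out(
  motion=[
    [0.009, 0.0, -0.165, -3.4, 12.4, -0.4, 1],
    [0.018, -0.001, -0.33, -6.8, 24.9, -0.8, 1],
    [0.028, -0.001, -0.495, -10.2, 37.4, -1.1, 1],
    [0.037, -0.001, -0.66, -13.6, 49.9, -1.5, 1],
    [0.046, -0.001, -0.825, -17.0, 62.3, -1.9, 1],
  ],
)

```text
clock: 3.9
position: [414.9, 112.5, 297.7]
ee_rot: [-0.495, 0.869, 0.009, -0.01]
contact_force: [1.3, -0.1, 0.2]
gripper_width: 85.4
grasp_force: 0.0
```

Request:
carry_out(
  motion=[
    [0.01, -0.001, -0.165, -11.4, 6.0, -0.8, 1],
    [0.019, -0.001, -0.33, -22.9, 12.0, -1.6, 1],
    [0.028, -0.001, -0.494, -34.4, 17.9, -2.4, 1],
    [0.028, -0.001, -0.494, -77.7, 36.4, -2.3, 1],
    [0.028, -0.001, -0.494, -121.1, 54.8, -2.1, 1],
  ],
)

```text
clock: 4.53
position: [430.4, 245.1, 300.5]
ee_rot: [-0.69, 0.723, -0.001, 0.0]
contact_force: [0.3, -0.9, 0.0]
gripper_width: 85.4
grasp_force: 0.0
```

Request:
carry_out(
  motion=[
    [0, 0, 0, -47.0, -4.3, 0, 1],
    [0, 0, 0, -47.0, -4.3, 0, 1],
  ],
)

```text
clock: 4.78
position: [437.0, 293.4, 299.1]
ee_rot: [-0.692, 0.722, -0.001, -0.001]
contact_force: [0.1, -0.7, 0.5]
gripper_width: 85.3
grasp_force: 0.0
```

```bash
python3 - <<'E'
from h import *
np.set_printoptions(precision=1,suppress=True)
check()
w=get_image("wrist");np.save("w2.npy",w,allow_pickle=True);a=get_image("scene")
print(w["position"])
cv2.imwrite("pics/w2.png",w["color"])
E
```

```text
t 4.775 pos [437.  293.4 299.1] err [-3.1  3.3 -0.8] ang 0.008 w 85.3 F [ 0.1 -0.7  0.5] gf 0.0 j [ 0.9  0.2 -0.1  0.  -1.2 -0.9]
[434.1 224.3 427.2]
```

View pics/w2.png

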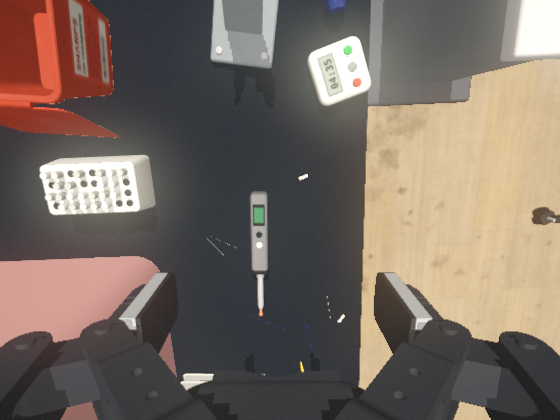

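The wrist view shows the probe lying along the view: butt at (259,192), shoulder (260,272), tip (262,316), display up. The timer is at (340,70) and the rest base edge is at the top.

```bash
python3 - <<'E'
from h import *
np.set_printoptions(precision=2,suppress=True)
w=np.load("w2.npy",allow_pickle=True).item()
im=w["color"].astype(int); roi=im[185:330,235:290]; m=(roi.max(2)>75).astype(np.uint8)
n,l,st,c=cv2.connectedComponentsWithStats(m);k=1+np.argmax(st[1:,4]);ys,xs=np.where(l==k)
cen=lambda lo,hi:(xs[(ys>=lo)&(ys<hi)].mean()+235,(lo+hi-1)/2+185)
r0,r1=ys.min(),ys.max();print(st[k],r0+185,r1+185,cen(10,25),cen(55,75))
B=cast(w,(259.3,r0+185-.5),22);T=cast(w,(262,316.5),11);print("butt,tip",B,T)
A=cast(w,cen(10,25),22);S=cast(w,cen(55,75),22);d=(S-A)/np.linalg.norm(S-A);print("d",d)
u=(T-B);u[2]=0;print("len",np.linalg.norm(u));u/=np.linalg.norm(u)
O=(T-122*d+B+55*d)/2;print("origin est",O,T-122*u,B+55*u)
E
```

```text
[  15    6   18   81 1369] 191 271 (np.float64(258.53846153846155), 202.0) (np.float64(259.0), 249.5)
butt,tip [457.46 302.31  22.  ] [464.39 486.    11.  ]
d [0.05 1.   0.  ]
len 183.82334619512292
origin est [459.35 360.69  16.5 ] [459.79 364.09  11.  ] [459.53 357.27  22.  ]
```

```bash
python3 - <<'E'
from h import *
G=frame([0,0,-1],[-1,.048,0])
plan([([457.5,326,120],G,1),([457.5,326,60],G,1),([457.5,326,18],G,1,1),([457.5,326,18],G,-1,3)])
E
```

```text
[[0.0,0.0,-0.001,-9.2,-3.9,45.0,1],[0.0,0.0,-0.001,-18.4,-7.8,90.0,1],[0.0,0.0,-0.002,-27.6,-11.7,135.0,1],[0.0,0.0,-0.002,-36.8,-15.7,180.0,1],[0.0,0.0,-0.002,-36.8,-15.7,210.0,1]]
[[0.0,0.0,0.0,0.0,0.0,30.0,1],[0.0,0.0,0.0,0.0,0.0,72.0,1],[0.0,0.0,0.0,0.0,0.0,72.0,1],[0.0,0.0,0.0,0.0,0.0,72.0,-1],[0.0,0.0,0.0,0.0,0.0,72.0,-1]]
[[0.0,0.0,0.0,0.0,0.0,0.0,-1],[0.0,0.0,0.0,0.0,0.0,0.0,-1]]
12 rows
```

Request:
carry_out(
  motion=[
    [0.0, 0.0, -0.001, -9.2, -3.9, 45.0, 1],
    [0.0, 0.0, -0.001, -18.4, -7.8, 90.0, 1],
    [0.0, 0.0, -0.002, -27.6, -11.7, 135.0, 1],
    [0.0, 0.0, -0.002, -36.8, -15.7, 180.0, 1],
    [0.0, 0.0, -0.002, -36.8, -15.7, 210.0, 1],
  ],
)

```text
clock: 5.5
position: [454.2, 325.3, 88.4]
ee_rot: [-0.691, 0.723, -0.001, -0.001]
contact_force: [0.4, 0.9, -0.3]
gripper_width: 85.5
grasp_force: 0.0
```

Request:
carry_out(
  motion=[
    [0, 0, 0, 0, 0, 30, 1],
    [0, 0, 0, 0, 0, 72, 1],
    [0, 0, 0, 0, 0, 72, 1],
    [0, 0, 0, 0, 0, 72, -1],
    [0, 0, 0, 0, 0, 72, -1],
  ],
)

```text
clock: 6.12
position: [455.4, 327.4, 20.0]
ee_rot: [-0.691, 0.723, -0.0, 0.002]
contact_force: [0.4, -0.3, 0.4]
gripper_width: 52.0
grasp_force: 0.0
```

Request:
carry_out(
  motion=[
    [0, 0, 0, 0, 0, 0, -1],
    [0, 0, 0, 0, 0, 0, -1],
  ],
)

```text
clock: 6.38
position: [455.2, 327.4, 19.4]
ee_rot: [-0.691, 0.722, -0.001, 0.001]
contact_force: [0.0, -0.3, 6.1]
gripper_width: 20.9
grasp_force: 58.7
```

```bash
python3 - <<'E'
from h import *
check()
E
```

```text
t 6.375 pos [455.2 327.4  19.4] err [-2.3  1.4  1.4] ang 0.005 w 20.9 F [ 0.  -0.3  6.1] gf 58.7 j [ 0.91  0.54 -0.41  0.   -0.62 -0.96]
```

```bash
python3 - <<'E'
from h import *
w=np.load("w1.npy",allow_pickle=True).item()["color"]
b=get_image("side");a=cv2.imread("pics/scene0.png");b0=cv2.imread("pics/side0.png")
def crop(c0,x,y,w,h):
    c=cv2.resize(c0[y:y+h,x:x+w],(400,300),interpolation=cv2.INTER_CUBIC);c=cv2.convertScaleAbs(c,alpha=1.3,beta=20)
    for k in range(0,w,10): cv2.line(c,(k*400//w,0),(k*400//w,6),(0,255,255),1)
    for k in range(0,h,10): cv2.line(c,(0,k*300//h),(6,k*300//h),(0,255,255),1)
    return c
cv2.imwrite("pics/comp2.png",np.vstack([np.hstack([crop(w,290,0,120,90),crop(b0,255,180,80,60)]),np.hstack([crop(a,255,210,60,45),crop(b["color"],255,170,120,90)])]))
E
```

```text
(no output)
```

View pics/comp2.png

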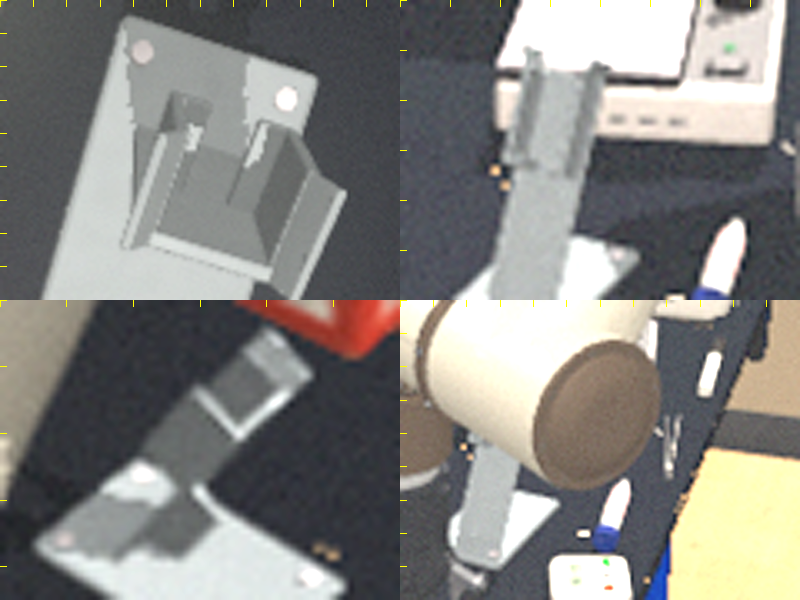

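The composite shows the cheeks only in the upper part of the post, flared at their top end. In the wrist view (full-image pixels) the far flare corners are near (380,88.5) and (393.5,57), and the near ones near (327.5,73.5) and (339.5,39). The back plate's top inner edge runs from (335,71) to (371,82).

```bash
python3 - <<'E'
from h import *
np.set_printoptions(precision=1,suppress=True)
w=np.load("w1.npy",allow_pickle=True).item();b=get_image("side")
o=np.array([462.5,96,0]);Rz=R.from_euler('z',1.395)
f=lambda p,z:Rz.inv().apply(cast(w,p,z)-o)
for z in(136,140): print("outer B,D",z,f((393.5,57),z),f((339.5,39),z))
for z in(115,120,125,130): print("back A,C",z,f((380,88.5),z),f((327.5,73.5),z),"plate top",f((335,71),z),f((371,82),z))
# side rays meet triangulation for top edge of plate/cheeks
def tri(p,q):
    (o1,d1),(o2,d2)=ray(w,p),ray(b,q);A=np.column_stack([d1,-d2]);t=np.linalg.lstsq(A,o2-o1,rcond=None)[0]
    x,y=o1+d1*t[0],o2+d2*t[1];return Rz.inv().apply((x+y)/2-o),np.linalg.norm(x-y)
print("tri far outer",tri((393.5,57),(281,190)),"near outer",tri((339.5,39),(295.5,193)))
print("tri far back",tri((380,88.5),(281,190)),"near",tri((327.5,73.5),(295.5,193)))
E
```

```text
outer B,D 136 [-21.6 -24.7 136. ] [-21.9  21.1 136. ]
outer B,D 140 [-23.2 -23.8 140. ] [-23.4  21.4 140. ]
back A,C 115 [-41.3 -27.6 115. ] [-43.3  20.3 115. ] plate top [-39.4  14.8 115. ] [-38.6 -18.2 115. ]
back A,C 120 [-42.8 -26.4 120. ] [-44.7  20.7 120. ] plate top [-40.9  15.2 120. ] [-40.1 -17.2 120. ]
back A,C 125 [-44.3 -25.2 125. ] [-46.2  21.1 125. ] plate top [-42.4  15.7 125. ] [-41.6 -16.2 125. ]
back A,C 130 [-45.7 -24.1 130. ] [-47.6  21.5 130. ] plate top [-43.9  16.2 130. ] [-43.1 -15.2 130. ]
tri far outer (array([-24.6, -20.2, 139.5]), np.float64(7.560121435334916)) near outer (array([-24.7,  24.8, 139. ]), np.float64(7.478755646805691))
tri far back (array([-44.7, -25.8, 128.4]), np.float64(2.708928400569192)) near (array([-46.3,  19.8, 127.9]), np.float64(3.1990425539398193))
```

```bash
cat >> h.py <<'E'
YAW=1.395;RC=np.array([461.5,96,0])
def rest(v): return R.from_euler('z',YAW).apply(v)
XC=rest([3**.5/2,0,.5]);ZC=rest([-.5,0,3**.5/2]);YC=rest([0,1,0])
def sync():
    s=check();setcmd(s["position"],R.from_quat(s["ee_rot"]),getcmd()[2]);return s
E
python3 - <<'E'
from h import *
s=sync();p=s["position"]
w=np.load("w2.npy",allow_pickle=True).item()
print("rest +x edge",cast(w,(212.5,61),8),cast(w,(272,68),8))
S=frame(-XC,YC);off=np.array([-32,0,8.4])
seat=RC+rest([-31.1,0,127.4]);T=lambda P:P-S.apply(off)
print("seat",seat,"tcp",T(seat))
plan([(p+[0,0,50],R.from_quat(s["ee_rot"]),-1),([456,270,240],R.from_quat(s["ee_rot"]),-1),(T(seat+70*XC+12*ZC),S,-1,2)])
E
```

```text
t 6.475 pos [455.3 327.4  19.4] err [-2.3  1.3  1.4] ang 0.005 w 21.1 F [ 0.5 -1.6  6.2] gf 58.8 j [ 0.91  0.54 -0.41  0.   -0.62 -0.96]
rest +x edge [503.82477003 151.05278004   8.        ] [435.48433659 161.42497293   8.        ]
seat [456.06085114  65.37932627 127.4       ] tcp [454.53484867  56.78841899 159.31281292]
[[0.0,0.0,0.0,0.0,-0.1,-50.0,-1],[0.0,0.0,0.0,14.3,-1.0,-92.7,-1],[0.0,0.0,0.0,28.6,-1.9,-135.3,-1],[0.0,0.0,0.0,42.9,-2.8,-178.0,-1],[0.0,0.0,0.0,57.2,-3.8,-220.6,-1]]
[[-0.01,0.149,0.017,22.7,-2.1,5.0,-1],[-0.02,0.299,0.034,45.4,-4.2,10.1,-1],[-0.031,0.448,0.051,68.1,-6.4,15.1,-1],[-0.041,0.598,0.068,90.8,-8.5,20.1,-1],[-0.051,0.747,0.085,113.5,-10.6,25.2,-1]]
[[-0.01,0.15,0.017,13.1,-4.4,18.9,-1],[-0.02,0.299,0.034,26.1,-8.8,37.7,-1],[-0.02,0.299,0.034,26.1,-8.8,37.7,-1],[-0.02,0.299,0.034,26.1,-8.8,37.7,-1]]
14 rows
```

Request:
carry_out(
  motion=[
    [0, 0, 0, 0, -0.1, -50, -1],
    [0, 0, 0, 14.3, -1, -92.7, -1],
    [0, 0, 0, 28.6, -1.9, -135.3, -1],
    [0, 0, 0, 42.9, -2.8, -178, -1],
    [0, 0, 0, 57.2, -3.8, -220.6, -1],
  ],
)

```text
clock: 7.1
position: [455.1, 268.8, 239.9]
ee_rot: [-0.691, 0.723, -0.0, -0.001]
contact_force: [0.7, -0.3, -1.3]
gripper_width: 20.7
grasp_force: 58.5
```

Request:
carry_out(
  motion=[
    [-0.01, 0.149, 0.017, 22.7, -2.1, 5.0, -1],
    [-0.02, 0.299, 0.034, 45.4, -4.2, 10.1, -1],
    [-0.031, 0.448, 0.051, 68.1, -6.4, 15.1, -1],
    [-0.041, 0.598, 0.068, 90.8, -8.5, 20.1, -1],
    [-0.051, 0.747, 0.085, 113.5, -10.6, 25.2, -1],
  ],
)

```text
clock: 7.72
position: [461.2, 155.4, 213.6]
ee_rot: [-0.612, 0.7, -0.236, -0.282]
contact_force: [0.2, -0.7, -1.8]
gripper_width: 20.7
grasp_force: 58.5
```

Request:
carry_out(
  motion=[
    [-0.01, 0.15, 0.017, 13.1, -4.4, 18.9, -1],
    [-0.02, 0.299, 0.034, 26.1, -8.8, 37.7, -1],
    [-0.02, 0.299, 0.034, 26.1, -8.8, 37.7, -1],
    [-0.02, 0.299, 0.034, 26.1, -8.8, 37.7, -1],
  ],
)

```text
clock: 8.22
position: [464.0, 110.9, 204.0]
ee_rot: [-0.557, 0.664, -0.321, -0.383]
contact_force: [-0.0, 0.2, -1.3]
gripper_width: 20.4
grasp_force: 58.5
```

```bash
python3 - <<'E'
from h import *
check()
w=get_image("wrist");a=get_image("scene");b=get_image("side");np.save("w3.npy",[w,a,b],allow_pickle=True)
big=lambda c:cv2.resize(c,(400,300))
P=proj(a,[456,65,130])[0];Q=proj(b,[456,65,130])[0];print(P,Q)
c=lambda i,P:big(cv2.convertScaleAbs(i["color"][max(0,int(P[1])-45):max(0,int(P[1])-45)+90,int(P[0])-60:int(P[0])+60],alpha=1.3,beta=20))
ww=cv2.resize(w["color"],(400,300))
cv2.imwrite("pics/c3.png",np.vstack([np.hstack([ww,big(w["color"][:210,140:420])]),np.hstack([c(a,P),c(b,Q)])]))
E
```

```text
t 8.225 pos [464.  110.9 204. ] err [-0.2  0.3 -0.7] ang 0.002 w 20.4 F [-0.   0.2 -1.3] gf 58.5 j [ 0.84  0.55 -0.39  0.47 -1.6  -1.25]
[290.14651052 222.72106784] [287.65594974 193.10859527]
```

View pics/c3.png

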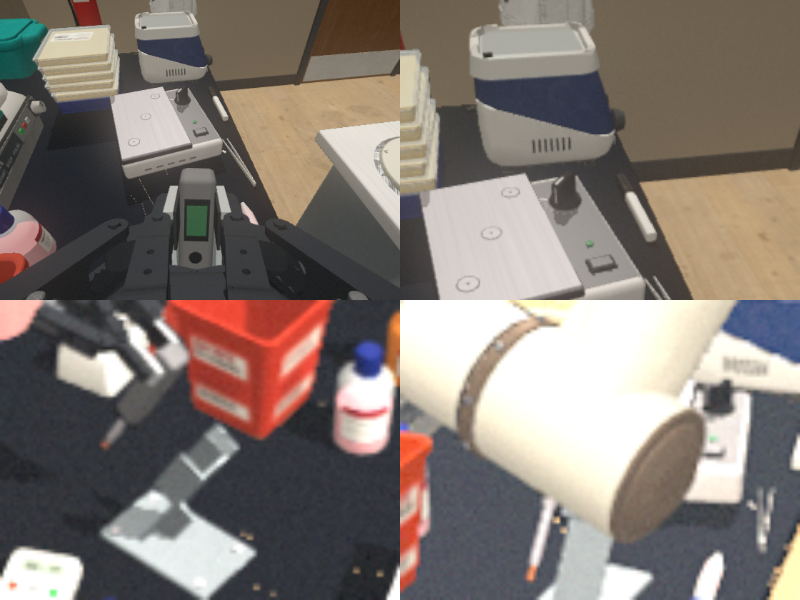

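Tip seen at about (261,221) in the scene view and (267,231) in the side view. I'll triangulate it against the expected place and check the post's lateral position in both views.

```bash
python3 - <<'E'
from h import *
np.set_printoptions(precision=1,suppress=True)
w,a,b=np.load("w3.npy",allow_pickle=True)
inv=lambda P:R.from_euler('z',-YAW).apply(P-RC)
def tri(i,p,j,q):
    (o1,d1),(o2,d2)=ray(i,p),ray(j,q);t=np.linalg.lstsq(np.column_stack([d1,-d2]),o2-o1,rcond=None)[0]
    x,y=o1+d1*t[0],o2+d2*t[1];return (x+y)/2,np.linalg.norm(x-y)
# orange tip centroid
pts=[]
for im,(x,y) in((a,(261,221)),(b,(267,231))):
    c=im["color"][y-12:y+12,x-12:x+12].astype(int);m=(c[...,2]-c[...,0]>40);ys,xs=np.where(m);pts.append((xs.mean()+x-12,ys.mean()+y-12));print(pts[-1],m.sum())
T,e=tri(a,pts[0],b,pts[1]);print("tip rest frame",inv(T),e)
seat=np.array([-31.1,0,127.4]);xc=np.array([.866,0,.5]);zc=np.array([-.5,0,.866])
print("expected tip centre",seat+70*xc+12*zc-116*zc)
# post lateral from side0 / scene0 rows: edges of back plate
def plane(i,p,P0):
    o,d=ray(i,p);n=XC;return inv(o+d*((P0-o)@n)/(d@n))
P0=RC+rest([-45,0,127.5])
b0=cv2.imread("pics/side0.png")
for row in(215,222,228):print(row,b0[row,272:302].mean(1).astype(int))
print("side post",[plane(b,p,P0) for p in((278.2,222),(289.5,222))])
print("scene post",[plane(a,p,P0) for p in((280.5,231),(289,237))])
E
```

```text
(np.float64(261.0), np.float64(220.0)) 3
(np.float64(266.09090909090907), np.float64(229.27272727272728)) 11
tip rest frame [82.8 -4.  69.3] 2.3225855308064944
expected tip centre [81.5  0.  72.3]
215 [ 44  45  48  37  34  96 142 134 131 128 127 131 125 116 121 120 104 101
 112 109  42  42  39  38  27  37  38  35  42  34]
222 [ 49  51  43  75 114 133 129 128 131 134 130 132 129 134 131 129 130 117
  71  44  52  47  49  53  51  49  50  50  49  50]
228 [ 47  45  95 137 132 127 130 130 130 129 131 129 130 129 131 130 145 172
 190 185 165 140 136 116  63  55  35  24  28  34]
side post [array([ -0.2, -14.1,  49.9]), array([-4. , 19.9, 56.5])]
scene post [array([-112.6,  127.7,  244.6]), array([  90.6, -137. , -107.4])]
```

Request:
carry_out(
  motion=[
    [0, 0, 0, 0, 1.5, 22, -1],
    [0, 0, 0, 0, 1.5, 42, -1],
    [0, 0, 0, 0, 1.5, 42, -1],
  ],
)

```text
clock: 8.75
position: [455.3, 74.0, 183.3]
ee_rot: [-0.556, 0.664, -0.321, -0.384]
contact_force: [0.7, -1.0, -1.7]
gripper_width: 20.6
grasp_force: 58.5
```

Request:
carry_out(
  motion=[
    [0, 0, 0, 0, 0, 4, -1],
    [0, 0, 0, 0, 0, 8, -1],
    [0, 0, 0, 0, 0, 8, -1],
  ],
)

```text
clock: 9.12
position: [454.5, 67.9, 178.7]
ee_rot: [-0.556, 0.663, -0.321, -0.384]
contact_force: [-0.2, 0.0, -1.3]
gripper_width: 20.8
grasp_force: 58.5
```

```bash
cat >> h.py <<'E'
def rc(s):
    f=np.array(s["contact_force"]);print("F xc,yc,zc",(f@XC).round(1),(f@YC).round(1),(f@ZC).round(1))
E
python3 - <<'E'
from h import *
s=sync();rc(s)
seat=RC+rest([-31.1,0,127.4]);r=R.from_quat(s["ee_rot"])
v=s["position"]+r.apply([-32,0,8.4])-seat
print("probe rel seat xc,yc,zc",(v@XC).round(1),(v@YC).round(1),(v@ZC).round(1))
a=get_image("scene");b=get_image("side")
big=lambda c:cv2.convertScaleAbs(cv2.resize(c,(400,300),interpolation=cv2.INTER_CUBIC),alpha=1.3,beta=20)
cv2.imwrite("pics/c4.png",np.hstack([big(a["color"][190:250,245:325]),big(b["color"][185:245,245:325])]))
E
```

```text
t 9.125 pos [454.5  67.9 178.7] err [ -9.6 -42.7 -26. ] ang 0.003 w 20.8 F [-0.2  0.  -1.3] gf 58.5 j [ 0.8   0.54 -0.5   0.51 -1.5  -1.28]
F xc,yc,zc -0.7 0.2 -1.1
probe rel seat xc,yc,zc 19.1 2.0 11.4
```

View pics/c4.png

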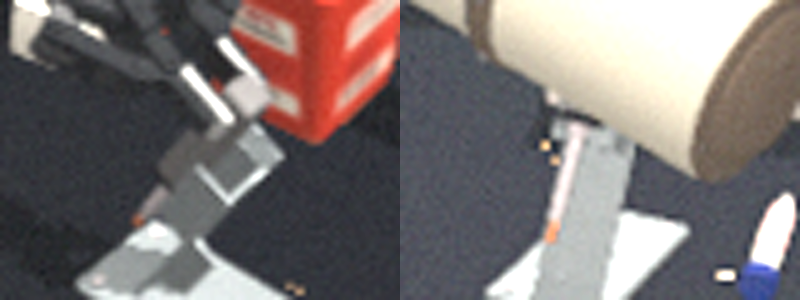

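The side crop shows the tip at about (275.4,231.4) in the full image, in front of the post's left part. I'll compare this numerically with the post's centre line.

```bash
python3 - <<'E'
from h import *
np.set_printoptions(precision=1,suppress=True)
b=get_image("side");a=get_image("scene");seat=RC+rest([-31.1,0,127.4])
inv=lambda P:R.from_euler('z',-YAW).apply(P-RC)
O=seat+19.1*XC+2*YC+11.4*ZC
print("pred tip/stemtop side",proj(b,[O-116*ZC,O-60*ZC]),"scene",proj(a,[O-116*ZC,O+55*ZC]))
c=b["color"][222:240,268:288].astype(int);ys,xs=np.where(c[...,2]-c[...,0]>40);print("seen tip",xs.mean()+268,ys.mean()+222,len(xs))
# rest y of a side pixel on the probe's plane (normal XC through O) and of post edges on back plane
def pl(p,P0):
    o,d=ray(b,p);return inv(o+d*((P0-o)@XC)/(d@XC))
print("tip",pl((xs.mean()+268,ys.mean()+222),O),"stem top",pl((245+175/5,185+130/5),O))
P0=RC+rest([-45,0,127.5])
b0=cv2.imread("pics/side0.png").mean(2)
for r in(208,212,215,219,222):
    l=b0[r,265:305]>85;i=np.where(l)[0]+265;print(r,i.min(),i.max(),"L",pl((i.min()-.5,r),P0),"R",pl((i.max()+.5,r),P0))
E
```

```text
pred tip/stemtop side [[276.7 230.2]
 [281.4 210.4]] scene [[271.4 233.5]
 [294.6 207.5]]
seen tip 274.9 231.0 10
tip [39.4 -2.9 43.5] stem top [11.  -1.7 92.8]
208 276 292 L [-18.7 -32.6  81.9] R [-24.1  19.   91.2]
212 276 292 L [-13.1 -29.6  72.3] R [-18.6  21.8  81.8]
215 277 291 L [ -9.3 -24.4  65.6] R [-14.2  21.   74.2]
219 277 290 L [ -3.8 -21.5  56.1] R [-8.4 20.8 64.2]
222 276 289 L [  0.7 -22.4  48.3] R [-4.  19.9 56.5]
```

Request:
carry_out(
  motion=[
    [0, 0, 0, 0, 1, 3, -1],
    [0, 0, 0, 0, 1, 6, -1],
    [0, 0, 0, 0, 1, 6, -1],
  ],
)

```text
clock: 9.7
position: [452.4, 62.5, 175.6]
ee_rot: [-0.556, 0.663, -0.321, -0.385]
contact_force: [-0.0, -0.1, -1.0]
gripper_width: 20.7
grasp_force: 58.5
```

Request:
carry_out(
  motion=[
    [0, 0, 0, 0, 0, 3, -1],
    [0, 0, 0, 0, 0, 6, -1],
    [0, 0, 0, 0, 0, 6, -1],
  ],
)

```text
clock: 10.07
position: [451.5, 57.4, 172.6]
ee_rot: [-0.556, 0.663, -0.321, -0.385]
contact_force: [-0.6, 0.0, -1.6]
gripper_width: 20.8
grasp_force: 58.5
```

```bash
cat >> h.py <<'E'
def rel(s,off=(-32,0,8.4)):
    v=s["position"]+R.from_quat(s["ee_rot"]).apply(off)-RC-rest([-31.1,0,127.4])
    print("probe rel seat xc,yc,zc",(v@XC).round(1),(v@YC).round(1),(v@ZC).round(1));rc(s)
E
python3 - <<'E'
from h import *
rel(sync())
E
```

```text
t 10.075 pos [451.5  57.4 172.6] err [ -3.  -10.5  -6.1] ang 0.001 w 20.8 F [-0.6  0.  -1.6] gf 58.5 j [ 0.79  0.54 -0.53  0.52 -1.48 -1.29]
probe rel seat xc,yc,zc 6.6 3.2 11.5
F xc,yc,zc -0.9 0.5 -1.3
```

Request:
carry_out(
  motion=[
    [0, 0, 0, 0, 0, 3, -1],
    [0, 0, 0, 0, 0, 3, -1],
  ],
)

```text
clock: 10.32
position: [451.1, 54.9, 171.1]
ee_rot: [-0.556, 0.663, -0.321, -0.385]
contact_force: [0.2, -1.0, -0.4]
gripper_width: 20.5
grasp_force: 58.5
```

Request:
carry_out(
  motion=[
    [0, 0, 0, 0, 0, 3, -1],
    [0, 0, 0, 0, 0, 3, -1],
  ],
)

```text
clock: 10.58
position: [450.9, 52.7, 169.7]
ee_rot: [-0.556, 0.663, -0.321, -0.384]
contact_force: [0.2, 0.9, -0.2]
gripper_width: 20.5
grasp_force: 58.7
```

```bash
python3 - <<'E'
from h import *
rel(sync())
E
```

```text
t 10.575 pos [450.9  52.7 169.7] err [-0.6 -4.7 -2.9] ang 0.001 w 20.5 F [ 0.2  0.9 -0.2] gf 58.7 j [ 0.78  0.54 -0.54  0.53 -1.46 -1.29]
probe rel seat xc,yc,zc 1.1 2.9 11.4
F xc,yc,zc 0.7 -0.0 -0.7
```

Request:
carry_out(
  motion=[
    [0, 0, 0, -3, 0, 0, -1],
    [0, 0, 0, -6, 0, 0, -1],
    [0, 0, 0, -6, 0, 0, -1],
  ],
)

```text
clock: 10.95
position: [451.2, 55.2, 165.4]
ee_rot: [-0.556, 0.663, -0.322, -0.385]
contact_force: [-0.3, -1.7, 5.1]
gripper_width: 20.4
grasp_force: 58.8
```

Request:
carry_out(
  motion=[
    [0, 0, 0, -3, 0, 0, -1],
    [0, 0, 0, -3, 0, 0, -1],
  ],
)

```text
clock: 11.2
position: [451.1, 55.3, 165.3]
ee_rot: [-0.554, 0.662, -0.324, -0.388]
contact_force: [0.4, -5.1, 14.0]
gripper_width: 20.9
grasp_force: 59.1
```

```bash
python3 - <<'E'
from h import *
rel(sync())
E
```

```text
t 11.2 pos [451.1  55.3 165.3] err [ 0.2  2.6 -4.4] ang 0.01 w 20.9 F [ 0.4 -5.1 14. ] gf 59.1 j [ 0.78  0.55 -0.54  0.52 -1.47 -1.3 ]
probe rel seat xc,yc,zc 0.9 3.1 6.3
F xc,yc,zc 2.7 -1.3 14.6
```

Request:
carry_out(
  motion=[
    [0, 0, 0, 2.5, 0, 0, -1],
    [0, 0, 0, 2.5, 0, 0, -0.4],
    [0, 0, 0, 2.5, 0, 0, 0],
    [0, 0, 0, 2.5, 0, 0, 0.3],
  ],
)

```text
clock: 11.7
position: [451.3, 55.9, 163.7]
ee_rot: [-0.556, 0.663, -0.321, -0.384]
contact_force: [0.0, -0.9, 0.0]
gripper_width: 55.1
grasp_force: 0.0
```

Request:
carry_out(
  motion=[
    [0, 0, 0, 0, 0, 0, 0.5],
    [0, 0, 0, 0, 0, -20, 0.5],
    [0, 0, 0, 0, 0, -60, 0.5],
    [0, 0, 0, 0, 0, -110, 0.5],
  ],
)

```text
clock: 12.2
position: [467.8, 150.0, 219.3]
ee_rot: [-0.556, 0.663, -0.321, -0.385]
contact_force: [0.9, 0.2, 0.3]
gripper_width: 63.9
grasp_force: 0.0
```

```bash
python3 - <<'E'
from h import *
rel(sync())
a=get_image("scene");b=get_image("side");w=get_image("wrist");np.save("w5.npy",[w,a,b],allow_pickle=True)
big=lambda c:cv2.convertScaleAbs(cv2.resize(c,(400,300),interpolation=cv2.INTER_CUBIC),alpha=1.2,beta=15)
cv2.imwrite("pics/c5.png",np.vstack([np.hstack([big(a["color"][190:250,245:325]),big(b["color"][170:245,245:345])]),np.hstack([big(w["color"]),big(w["color"][150:360,140:420])])]))
E
```

```text
t 12.2 pos [467.8 150.  219.3] err [16.7 94.7 54. ] ang 0.009 w 63.9 F [0.9 0.2 0.3] gf 0.0 j [ 0.88  0.57 -0.3   0.44 -1.68 -1.24]
probe rel seat xc,yc,zc 111.4 3.3 4.9
F xc,yc,zc 0.4 -0.9 0.0
```

View pics/c5.png

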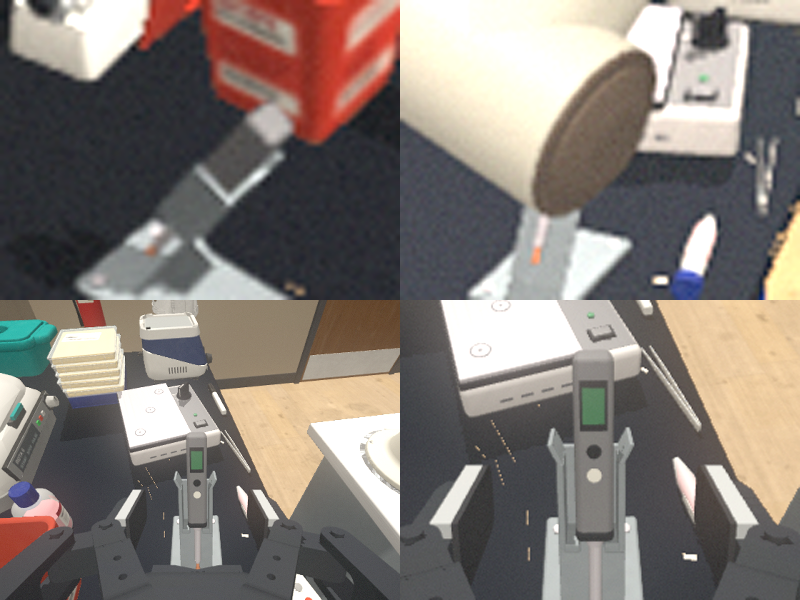

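The picture shows the probe seated centrally between the cheeks with its shoulder on the toe and its stem in the slot. It has been let go. Next I move over the dial.

```bash
python3 - <<'E'
from h import *
s=sync()
az=np.radians(123);D=frame([0,0,-1],[np.cos(az),np.sin(az),0])
setcmd(s["position"],R.from_quat(s["ee_rot"]),1)
plan([([450,170,310],R.from_quat(s["ee_rot"]),1),([485,-60,310],D,1),([488,-219,210],D,1,2)],step=58,deg=10)
E
```

```text
t 12.35 pos [468.8 151.7 219.2] err [ 1.   1.7 -0.1] ang 0.006 w 64.0 F [-1.  -0.4 -0.2] gf 0.0 j [ 0.88  0.57 -0.3   0.44 -1.68 -1.24]
[[0.0,0.0,0.0,35.6,10.8,-29.1,1],[0.0,0.0,0.0,71.2,21.7,-58.3,1],[-0.054,-0.123,0.093,85.0,12.4,-34.4,1],[-0.107,-0.246,0.186,98.8,3.1,-10.6,1],[-0.161,-0.369,0.278,112.6,-6.2,13.3,1]]
[[-0.053,-0.123,0.093,17.6,-17.0,15.7,1],[-0.107,-0.246,0.186,35.1,-34.0,31.5,1],[-0.16,-0.369,0.279,52.6,-51.0,47.3,1],[-0.214,-0.492,0.371,70.2,-68.0,63.1,1],[-0.267,-0.615,0.464,87.7,-85.0,78.9,1]]
[[0.0,0.0,0.0,21.0,-33.7,25.0,1],[0.0,0.0,0.0,42.0,-67.5,50.0,1],[0.0,0.0,0.0,63.1,-101.2,75.0,1],[0.0,0.0,0.0,84.1,-134.9,100.1,1],[0.0,0.0,0.0,84.1,-134.9,100.1,1]]
[[0.0,0.0,0.0,0.0,0.0,0.0,1]]
16 rows
```

Request:
carry_out(
  motion=[
    [0, 0, 0, 35.6, 10.8, -29.1, 1],
    [0, 0, 0, 71.2, 21.7, -58.3, 1],
    [-0.054, -0.123, 0.093, 85, 12.4, -34.4, 1],
    [-0.107, -0.246, 0.186, 98.8, 3.1, -10.6, 1],
    [-0.161, -0.369, 0.278, 112.6, -6.2, 13.3, 1],
  ],
)

```text
clock: 12.98
position: [461.9, 80.5, 309.0]
ee_rot: [-0.475, 0.817, -0.209, -0.251]
contact_force: [0.8, -0.5, 0.7]
gripper_width: 85.4
grasp_force: 0.0
```

Request:
carry_out(
  motion=[
    [-0.053, -0.123, 0.093, 17.6, -17.0, 15.7, 1],
    [-0.107, -0.246, 0.186, 35.1, -34.0, 31.5, 1],
    [-0.16, -0.369, 0.279, 52.6, -51.0, 47.3, 1],
    [-0.214, -0.492, 0.371, 70.2, -68.0, 63.1, 1],
    [-0.267, -0.615, 0.464, 87.7, -85.0, 78.9, 1],
  ],
)

```text
clock: 13.6
position: [483.0, -63.3, 309.5]
ee_rot: [-0.281, 0.96, 0.0, -0.001]
contact_force: [-0.1, -0.0, 0.2]
gripper_width: 85.5
grasp_force: 0.0
```

Request:
carry_out(
  motion=[
    [0, 0, 0, 21.0, -33.7, 25.0, 1],
    [0, 0, 0, 42.0, -67.5, 50.0, 1],
    [0, 0, 0, 63.1, -101.2, 75.0, 1],
    [0, 0, 0, 84.1, -134.9, 100.1, 1],
    [0, 0, 0, 84.1, -134.9, 100.1, 1],
  ],
)

```text
clock: 14.22
position: [483.4, -223.0, 207.1]
ee_rot: [-0.281, 0.96, 0.001, -0.005]
contact_force: [-0.5, 0.3, -0.1]
gripper_width: 85.7
grasp_force: 0.0
```

Request:
carry_out(
  motion=[
    [0, 0, 0, 0, 0, 0, 1],
    [0, 0, 0, 0, 0, 0, 1],
  ],
)

```text
clock: 14.48
position: [486.6, -220.5, 211.5]
ee_rot: [-0.284, 0.959, -0.002, -0.001]
contact_force: [-0.2, 0.1, -0.7]
gripper_width: 85.5
grasp_force: 0.0
```

```bash
python3 - <<'E'
from h import *
s=sync();w=get_image("wrist");np.save("w6.npy",w,allow_pickle=True);print(w["position"])
q=proj(w,[[430,-254,75],[529.7,-126,56],[508,-195,56],[486,-263,56]]);print(q)
c=w["color"];x,y=q[0].astype(int)
d=cv2.resize(c[max(y-45,0):max(y-45,0)+90,max(x-45,0):max(x-45,0)+90],(540,540),interpolation=cv2.INTER_CUBIC);print("crop origin",max(x-45,0),max(y-45,0))
o=np.zeros((540,795,3),np.uint8);o[:,:540]=d;o[:191,540:]=cv2.resize(c,(255,191));cv2.imwrite("pics/c6.png",o)
E
```

```text
t 14.475 pos [ 486.6 -220.5  211.5] err [-1.3 -1.5  1.5] ang 0.003 w 85.5 F [-0.2  0.1 -0.7] gf 0.0 j [-0.12  0.26 -0.27  0.   -1.04 -0.88]
[ 428.33583363 -257.5802321   339.56984522]
[[278.82852905 128.7982655 ]
 [334.13477461 295.88338067]
 [286.11928518 240.36388495]
 [234.18502355 179.28943022]]
crop origin 233 83
```

View pics/c6.png

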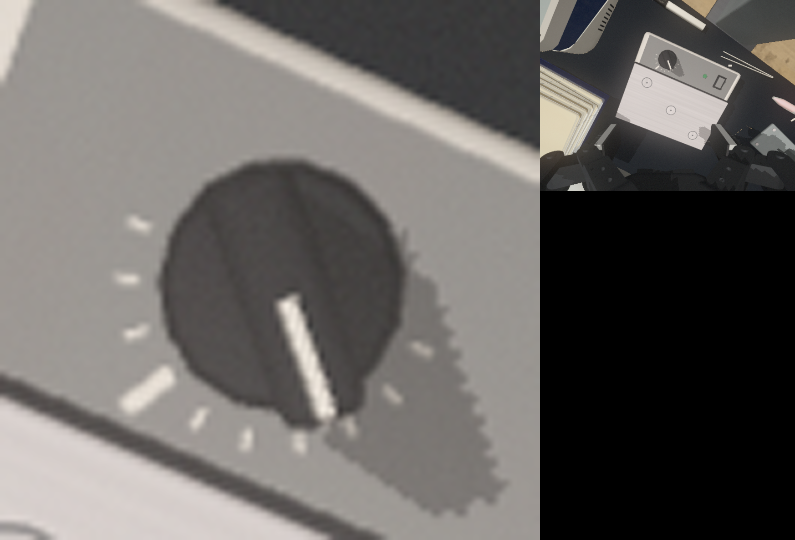

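The picture shows the knob (skirt centre near pixel (280,130)), with the pointer from (281,132.5) to (287.3,152.2). The long tick is near (257.5,147.7) and the three rings lie at their predicted pixels. This was my last picture; I work numerically from here.

```bash
python3 - <<'E'
from h import *
np.set_printoptions(precision=2,suppress=True)
w=np.load("w6.npy",allow_pickle=True).item();g=cv2.cvtColor(w["color"],cv2.COLOR_BGR2GRAY)
rp=[]
for x,y in((334,296),(286,240.5),(234,179.5)):
    x,y=int(x),int(y);c=g[y-18:y+19,x-18:x+19].astype(float);m=np.median(c)-c;m[m<8]=0
    yy,xx=np.mgrid[-18:19,-18:19];mm=m*((xx**2+yy**2)<17**2)
    for _ in range(5):
        cx,cy=(mm*xx).sum()/mm.sum(),(mm*yy).sum()/mm.sum();mm=m*((xx-cx)**2+(yy-cy)**2<15**2)
    rp.append(cast(w,(x+cx,y+cy),56));print((x+cx,y+cy),rp[-1])
L,M,Rr=rp;v=L-Rr;yaw=np.arctan2(v[1],v[0])-np.arctan2(128,66);cen=(L+M+Rr)/3
W=lambda p:cen+R.from_euler('z',yaw).apply(np.array(p)-[29,0,56])
print("yaw",yaw,np.linalg.norm(v),"origin",W([0,0,0]),"dial",W([-58,-45,68]),[W(p) for p in((62,64,56),(29,0,56),(-4,-64,56))])
print("skirt c",cast(w,(280.2,130.2),51))
a,b=cast(w,(281,132.5),75),cast(w,(287.3,152.2),75);p=b-a;az=np.arctan2(p[1],p[0]);print("ptr",a,b,"az",az,"dial",np.pi/2-(az-yaw))
t=cast(w,(257.5,147.7),44)-W([-58,-45,44]);print("tick dial",np.pi/2-(np.arctan2(t[1],t[0])-yaw))
E
```

```text
(np.float64(340.02492392406896), np.float64(295.60469497174324)) [ 526.41 -121.49   56.  ]
(np.float64(287.1037605827919), np.float64(241.7084071667651)) [ 508.59 -193.54   56.  ]
(np.float64(234.69910857810902), np.float64(180.83062984071313)) [ 486.9  -261.94   56.  ]
yaw 0.20183037506448165 145.90344169590915 origin [ 478.89 -198.14    0.  ] dial [ 431.09 -253.85   68.  ] [array([ 526.8 , -123.01,   56.  ]), array([ 507.3 , -192.33,   56.  ]), array([ 487.8 , -261.64,   56.  ])]
skirt c [ 430.47 -252.09   51.  ]
ptr [ 431.39 -251.09   75.  ] [ 441.2  -238.77   75.  ] az 0.8989770121314715 dial 0.8736496897279067
tick dial 2.0583527377248454
```

```bash
python3 - <<'E'
from h import *
s=sync();setcmd(s["position"],R.from_quat(s["ee_rot"]),0)
D=lambda a:frame([0,0,-1],[np.cos(a),np.sin(a),0])
A=.899+np.pi/2;P=[430.6,-252.2,69]
plan([([430.6,-252.2,120],D(A),0),(P,D(A),0,1),(P,D(A),-1,3),(P,D(A-.63),-1),(P,D(A-1.25),-1,2)],deg=10)
E
```

```text
t 14.525 pos [ 486.8 -220.4  211.6] err [0.1 0.1 0.1] ang 0.0 w 85.6 F [-0.7 -0.3  0.2] gf 0.0 j [-0.12  0.26 -0.27  0.   -1.04 -0.88]
[[-0.001,-0.001,-0.108,21.4,1.4,30.6,0],[-0.001,-0.002,-0.216,42.8,2.7,61.1,0],[-0.002,-0.003,-0.324,64.2,4.1,91.7,0],[-0.002,-0.003,-0.324,64.0,4.2,142.7,0],[-0.002,-0.003,-0.324,64.0,4.2,142.7,0]]
[[0.0,0.0,0.0,0.0,0.0,0.0,-1],[0.0,0.0,0.0,0.0,0.0,0.0,-1],[0.0,0.0,0.0,0.0,0.0,0.0,-1],[0.0,0.0,0.0,0.0,0.0,0.0,-1],[0.0,0.0,0.158,0.0,0.0,0.0,-1]]
[[0.0,0.0,0.157,0.0,0.0,0.0,-1],[0.0,0.0,0.315,0.0,0.0,0.0,-1],[0.0,0.0,0.472,0.0,0.0,0.0,-1],[0.0,0.0,0.627,0.0,0.0,0.0,-1],[0.0,0.0,0.782,0.0,0.0,0.0,-1]]
[[0.0,0.0,0.155,0.1,0.0,0.0,-1],[0.0,0.0,0.31,0.1,0.0,0.0,-1],[0.0,0.0,0.31,0.1,0.0,0.0,-1],[0.0,0.0,0.31,0.1,0.0,0.0,-1]]
19 rows
```

Request:
carry_out(
  motion=[
    [-0.001, -0.001, -0.108, 21.4, 1.4, 30.6, 0],
    [-0.001, -0.002, -0.216, 42.8, 2.7, 61.1, 0],
    [-0.002, -0.003, -0.324, 64.2, 4.1, 91.7, 0],
    [-0.002, -0.003, -0.324, 64, 4.2, 142.7, 0],
    [-0.002, -0.003, -0.324, 64, 4.2, 142.7, 0],
  ],
)

```text
clock: 15.15
position: [427.9, -251.8, 66.1]
ee_rot: [-0.434, 0.901, 0.003, -0.003]
contact_force: [-0.1, 0.1, 0.1]
gripper_width: 42.4
grasp_force: 0.0
```

Request:
carry_out(
  motion=[
    [0, 0, 0, 0, 0, 0, 0],
    [0, 0, 0, 0, 0, 0, -0.6],
  ],
)

```text
clock: 15.4
position: [431.9, -253.0, 70.4]
ee_rot: [-0.435, 0.901, -0.001, 0.001]
contact_force: [-0.5, -0.3, 0.5]
gripper_width: 25.7
grasp_force: 0.0
```

Well placed; close, turn.

Request:
carry_out(
  motion=[
    [0, 0, 0, 0, 0, 0, -1],
    [0, 0, 0, 0, 0, 0, -1],
    [0, 0, 0, 0, 0, 0, -1],
    [0, 0, 0.158, 0, 0, 0, -1],
    [0, 0, 0.315, 0, 0, 0, -1],
  ],
)

```text
clock: 16.02
position: [431.2, -252.8, 70.2]
ee_rot: [-0.285, 0.958, -0.001, 0.001]
contact_force: [-0.8, 2.3, 6.7]
gripper_width: 10.6
grasp_force: 60.3
```

Request:
carry_out(
  motion=[
    [0, 0, 0.157, 0, 0, 0, -1],
    [0, 0, 0.315, 0, 0, 0, -1],
    [0, 0, 0.472, 0, 0, 0, -1],
    [0, 0, 0.627, 0, 0, 0, -1],
    [0, 0, 0.782, 0, 0, 0, -1],
  ],
)

```text
clock: 16.65
position: [431.2, -253.1, 70.2]
ee_rot: [0.101, 0.995, -0.0, 0.001]
contact_force: [-0.8, 0.5, 5.0]
gripper_width: 10.6
grasp_force: 60.2
```

Request:
carry_out(
  motion=[
    [0, 0, 0.153, 0, 0, 0, -1],
    [0, 0, 0.153, 0, 0, 0, -1],
    [0, 0, 0.153, 0, 0, 0, -1],
  ],
)

```text
clock: 17.02
position: [431.2, -253.2, 70.2]
ee_rot: [0.175, 0.985, -0.0, 0.001]
contact_force: [0.0, 1.2, 5.6]
gripper_width: 10.8
grasp_force: 60.2
```

```bash
python3 - <<'E'
from h import *
s=check();y=R.from_quat(s["ee_rot"]).as_matrix()[:,1];az=np.arctan2(y[1],y[0])-np.pi/2
print("dial by tool",np.pi/2-(az-.169))
E
```

```text
t 17.025 pos [ 431.2 -253.2   70.2] err [ 0.7 -1.   1.2] ang 0.002 w 10.8 F [0.  1.2 5.6] gf 60.2 j [-0.21  0.38 -0.52  0.   -0.67 -1.72]
dial by tool 2.091000375828072
```

Request:
carry_out(
  motion=[
    [0, 0, 0, 0, 0, 0, 0],
    [0, 0, 0, 0, 0, 0, 0],
    [0, 0, 0, 0, 0, -20, 0],
    [0, 0, 0, 0, 0, -75, 1],
    [0, 0, 0, 0, 0, -130, 1],
  ],
)

```text
clock: 17.65
position: [429.9, -252.8, 199.5]
ee_rot: [0.175, 0.985, -0.0, -0.001]
contact_force: [1.3, 0.2, 1.0]
gripper_width: 77.1
grasp_force: 0.0
```

Request:
carry_out(
  motion=[
    [0, 0, 0, -50, 0, -20, 1],
    [0, 0, 0, -70, 0, -20, 1],
    [0, 0, 0, -70, 0, -20, 1],
    [0, 0, 0, -70, 0, -20, 1],
  ],
)

```text
clock: 18.15
position: [495.1, -276.6, 217.5]
ee_rot: [0.175, 0.985, 0.0, -0.002]
contact_force: [-0.1, 0.3, 0.0]
gripper_width: 85.4
grasp_force: 0.0
```

```bash
python3 - <<'E'
from h import *
np.set_printoptions(precision=2,suppress=True)
s=sync();w=get_image("wrist");np.save("w7.npy",w,allow_pickle=True);g=cv2.cvtColor(w["color"],cv2.COLOR_BGR2GRAY)
print("cam",w["position"])
for P in((529.5,-124.5,56),(508.6,-193.5,56),(486.9,-261.9,56)):
    x,y=proj(w,P)[0].astype(int)
    c=g[y-22:y+23,x-22:x+23].astype(float)
    if c.shape!=(45,45): print("out",x,y);continue
    m=np.median(c)-c;m[m<8]=0;yy,xx=np.mgrid[-22:23,-22:23];mm=m*((xx**2+yy**2)<20**2)
    for _ in range(6):
        cx,cy=(mm*xx).sum()/mm.sum(),(mm*yy).sum()/mm.sum();mm=m*((xx-cx)**2+(yy-cy)**2<16**2)
    print("ring",x+cx,y+cy,cast(w,(x+cx,y+cy),56))
x,y=proj(w,[431,-252.5,75])[0].astype(int);c=g[y-22:y+23,x-22:x+23];yy,xx=np.mgrid[-22:23,-22:23]
m=((c>140)&(xx**2+yy**2<18**2)).astype(np.uint8);n,l,st,ce=cv2.connectedComponentsWithStats(m)
for k in range(1,n):
    if st[k,4]>8:
        ys,xs=np.where(l==k);q=np.column_stack([xs,ys]).astype(np.float32);f=cv2.fitLine(q,cv2.DIST_L2,0,.01,.01).ravel()
        p0=f[2:]+[x-22,y-22];a,b=cast(w,p0-7*f[:2],75),cast(w,p0+7*f[:2],75);p=b-a;az=np.arctan2(p[1],p[0])
        print("comp",st[k],"mid",cast(w,p0,75),"dial",np.pi/2-(az-.169),"or",np.pi/2-(az-.169)+np.pi)
E
```

```text
t 18.15 pos [ 495.1 -276.6  217.5] err [ 64.5 -24.4 148.5] ang 0.004 w 85.4 F [-0.1  0.3  0. ] gf 0.0 j [-0.22  0.31 -0.18 -0.   -1.09 -1.7 ]
cam [ 430.11 -252.27  345.62]
ring 450.4520202020202 183.85400883838383 [ 530.19 -124.76   56.  ]
ring 368.54329123192383 187.63792787845506 [ 508.64 -193.32   56.  ]
ring 287.19375398342896 191.33078393881453 [ 487.04 -261.81   56.  ]
comp [21 24  4 16 62] mid [ 437.37 -254.65   75.  ] dial 2.091042462936472 or 5.232635116526265
```

```bash
python3 - <<'E'
from h import *
np.set_printoptions(precision=1,suppress=True,linewidth=150)
w,a,b=np.load("w5.npy",allow_pickle=True)
g=cv2.cvtColor(w["color"],cv2.COLOR_BGR2GRAY).astype(int)
print("butt col",list(zip(range(178,196),g[178:196,273:279].mean(1).round())))
print("shoulder",list(zip(range(308,326),g[308:326,270:274].mean(1).round())))
print("row 240",list(zip(range(254,300),g[236:244,254:300].mean(0).round())))
seat=RC+rest([-31.1,0,127.4])
def pl(p,x):  # hit plane XC offset x from seat -> (yc,zc) rel seat
    o,d=ray(w,p);P0=seat+x*XC;q=o+d*((P0-o)@XC)/(d@XC)-seat;return q@YC,q@ZC
for xf in(11,13,9): print(xf,"butt",pl((275.8,186.4),xf),"shoulder",pl((275.8,318),xf))
# scene: butt / tip
for im,(x,y) in((a,(275,240)),(b,(279,233))):
    c=im["color"][y-14:y+14,x-14:x+14].astype(int);ys,xs=np.where(c[...,2]-c[...,0]>40);print("tip px",xs.mean()+x-14,ys.mean()+y-14,len(xs))
print("pred tip",proj(a,[seat+3*YC+k*ZC-117*ZC for k in(0,6)]),proj(b,[seat+3*YC+k*ZC-117*ZC for k in(0,6)]))
E
```

```text
butt col [(178, np.float64(86.0)), (179, np.float64(121.0)), (180, np.float64(149.0)), (181, np.float64(154.0)), (182, np.float64(153.0)), (183, np.float64(153.0)), (184, np.float64(148.0)), (185, np.float64(138.0)), (186, np.float64(136.0)), (187, np.float64(137.0)), (188, np.float64(138.0)), (189, np.float64(138.0)), (190, np.float64(137.0)), (191, np.float64(130.0)), (192, np.float64(121.0)), (193, np.float64(110.0)), (194, np.float64(104.0)), (195, np.float64(102.0))]
shoulder [(308, np.float64(92.0)), (309, np.float64(93.0)), (310, np.float64(93.0)), (311, np.float64(94.0)), (312, np.float64(80.0)), (313, np.float64(54.0)), (314, np.float64(44.0)), (315, np.float64(44.0)), (316, np.float64(43.0)), (317, np.float64(40.0)), (318, np.float64(51.0)), (319, np.float64(108.0)), (320, np.float64(118.0)), (321, np.float64(116.0)), (322, np.float64(115.0)), (323, np.float64(113.0)), (324, np.float64(113.0)), (325, np.float64(114.0))]
row 240 [(254, np.float64(46.0)), (255, np.float64(44.0)), (256, np.float64(45.0)), (257, np.float64(46.0)), (258, np.float64(44.0)), (259, np.float64(44.0)
[... 880 characters left out ...]
95, np.float64(50.0)), (296, np.float64(60.0)), (297, np.float64(78.0)), (298, np.float64(94.0)), (299, np.float64(110.0))]
11 butt (np.float64(1.0277085802814745), np.float64(59.594922167118405)) shoulder (np.float64(0.9177290029399346), np.float64(-50.89473512122904))
13 butt (np.float64(1.0369833592045288), np.float64(59.97252447774479)) shoulder (np.float64(0.9279145454355598), np.float64(-49.602145160784794))
9 butt (np.float64(1.018433801358364), np.float64(59.21731985649197)) shoulder (np.float64(0.9075434604443595), np.float64(-52.187325081673244))
tip px 274.6666666666667 239.66666666666666 3
tip px 278.5 233.5 8
pred tip [[274.  240.3]
 [274.7 239.5]] [[278.9 235. ]
 [279.4 232.9]]
```

```bash
cat >> h.py <<'E'
OS=RC+rest([-31.1,0,127.4])+5*ZC+2*YC+1*XC
K=frame(-ZC,YC)
E
python3 - <<'E'
from h import *
s=sync();setcmd(s["position"],R.from_quat(s["ee_rot"]),0.3)
print(OS+28*ZC)
plan([([480,-130,320],K,.3),(OS+100*ZC,K,.3,2),(OS+28*ZC,K,.3,2)],step=58,deg=10)
E
```

```text
t 18.2 pos [ 495.  -276.6  217.7] err [-0.1 -0.   0.2] ang 0.0 w 85.5 F [-0.4 -0.5 -0.2] gf 0.0 j [-0.22  0.31 -0.18  0.   -1.09 -1.7 ]
[451.35741504  50.33609355 156.47883832]
[[-0.041,-0.035,-0.155,5.9,12.0,-9.3,0.3],[-0.083,-0.07,-0.31,11.8,24.1,-18.6,0.3],[-0.124,-0.105,-0.464,17.7,36.1,-27.9,0.3],[-0.165,-0.14,-0.619,23.6,48.2,-37.2,0.3],[-0.206,-0.175,-0.774,29.5,60.2,-46.5,0.3]]
[[-0.042,-0.035,-0.155,-6.1,13.7,-6.4,0.3],[-0.083,-0.07,-0.31,-12.2,27.4,-12.9,0.3],[-0.124,-0.105,-0.465,-18.3,41.0,-19.4,0.3],[-0.165,-0.14,-0.619,-24.4,54.7,-25.8,0.3],[-0.207,-0.175,-0.774,-30.5,68.4,-32.3,0.3]]
[[-0.041,-0.035,-0.155,-15.0,6.0,-2.3,0.3],[-0.041,-0.035,-0.155,-30.6,25.0,35.4,0.3],[-0.041,-0.035,-0.155,-46.2,44.1,73.1,0.3],[-0.041,-0.035,-0.155,-61.8,63.1,110.8,0.3],[-0.041,-0.035,-0.155,-77.5,82.1,148.5,0.3]]
[[0.0,0.0,0.0,0.0,0.0,0.0,0.3],[0.0,0.0,0.0,0.0,0.0,0.0,0.3],[0.0,0.0,0.0,0.0,0.0,36.0,0.3],[0.0,0.0,0.0,0.1,0.0,72.0,0.3],[0.0,0.0,0.0,0.1,0.0,72.0,0.3]]
[[0.0,0.0,0.0,0.0,0.0,0.0,0.3]]
21 rows
```

Request:
carry_out(
  motion=[
    [-0.041, -0.035, -0.155, 5.9, 12.0, -9.3, 0.3],
    [-0.083, -0.07, -0.31, 11.8, 24.1, -18.6, 0.3],
    [-0.124, -0.105, -0.464, 17.7, 36.1, -27.9, 0.3],
    [-0.165, -0.14, -0.619, 23.6, 48.2, -37.2, 0.3],
    [-0.206, -0.175, -0.774, 29.5, 60.2, -46.5, 0.3],
  ],
)

```text
clock: 18.82
position: [488.1, -209.4, 265.1]
ee_rot: [-0.212, 0.968, 0.084, 0.101]
contact_force: [0.6, 1.1, 0.9]
gripper_width: 55.5
grasp_force: 0.0
```

Request:
carry_out(
  motion=[
    [-0.042, -0.035, -0.155, -6.1, 13.7, -6.4, 0.3],
    [-0.083, -0.07, -0.31, -12.2, 27.4, -12.9, 0.3],
    [-0.124, -0.105, -0.465, -18.3, 41.0, -19.4, 0.3],
    [-0.165, -0.14, -0.619, -24.4, 54.7, -25.8, 0.3],
    [-0.207, -0.175, -0.774, -30.5, 68.4, -32.3, 0.3],
  ],
)

```text
clock: 19.45
position: [481.1, -142.9, 311.5]
ee_rot: [-0.562, 0.791, 0.155, 0.186]
contact_force: [-0.6, 1.3, 0.3]
gripper_width: 55.3
grasp_force: 0.0
```

Request:
carry_out(
  motion=[
    [-0.041, -0.035, -0.155, -15.0, 6.0, -2.3, 0.3],
    [-0.041, -0.035, -0.155, -30.6, 25.0, 35.4, 0.3],
    [-0.041, -0.035, -0.155, -46.2, 44.1, 73.1, 0.3],
    [-0.041, -0.035, -0.155, -61.8, 63.1, 110.8, 0.3],
    [-0.041, -0.035, -0.155, -77.5, 82.1, 148.5, 0.3],
  ],
)

```text
clock: 20.08
position: [444.7, 15.6, 218.4]
ee_rot: [-0.62, 0.74, 0.166, 0.199]
contact_force: [0.7, 0.5, 0.5]
gripper_width: 55.5
grasp_force: 0.0
```

Request:
carry_out(
  motion=[
    [0, 0, 0, 0, 0, 0, 0.3],
    [0, 0, 0, 0, 0, 0, 0.3],
  ],
)

```text
clock: 20.32
position: [446.1, 14.3, 219.6]
ee_rot: [-0.621, 0.74, 0.165, 0.199]
contact_force: [0.4, 0.5, 0.1]
gripper_width: 55.6
grasp_force: 0.0
```

```bash
python3 - <<'E'
from h import *
np.set_printoptions(precision=1,suppress=True)
s=sync();w=get_image("wrist");np.save("w8.npy",w,allow_pickle=True)
B=OS+55*ZC
print("butt corners pred",proj(w,[B+a*XC+b*YC for a,b in((11,11),(11,-11),(-11,-11),(-11,11))]))
c=proj(w,B)[0].astype(int);g=cv2.cvtColor(w["color"],cv2.COLOR_BGR2GRAY).astype(int)
print(c);sub=g[c[1]-40:c[1]+40:4,c[0]-44:c[0]+44:4];print(sub)
p=s["position"]-OS;print("tcp rel xc yc zc",p@XC,p@YC,p@ZC)
E
```

```text
t 20.325 pos [446.1  14.3 219.6] err [ -5.3 -36.   63.2] ang 0.003 w 55.6 F [0.4 0.5 0.1] gf 0.0 j [ 0.   0.1 -0.3 -0.6 -1.1  0.1]
butt corners pred [[296.8 270.9]
 [258.1 270.8]
 [257.7 234.1]
 [297.6 234.2]]
[277 252]
[[ 70  71 212 152 148 104 117 115 110 108 111 110 111 110 101 126 166 169
  205  77  85  86]
 [ 70  68 212 152 148 103 118 106 110 108 110 108 110 109 103 124 165 168
  201  71  83  85]
 [ 65  70 211 151 148 106  96 107 109 111 108 109 109 110 101 109 164 169
  199  74  74  79]
 [ 70  68 210 149 148 118  77 107 108 110 109 107 110 109 102 108 165 168
  195  72  73  74]
 [ 71  69 208 150 145 136  86 106 108 108 109 111 110 108 101 110 124 164
  194  69  72  74]
 [ 68  68 206 150 148 158 104 120 122 123 124 125 125 125 107 106 144 165
  193  68  69  72]
 [ 67  71 209 149 131 116 143 169 169 171 171 172 171 171 162  98 137 166
  192  67  69  70]
 [ 68  69 199 122  75  71 168 193 196 195 194 194 193 193 178 110  66 126
  139  66  65  69]
 [ 68  69  68  69  69  71 165 192 195 195 195 195 194 192 176 109  65  62
   63  65  64  64]
 [ 69  70  66  68  69  69 162 191 196 195 1
[... 356 characters left out ...]
87 134 137 138 136 134 132 131 125  56  55  58
   56  56  56  58]
 [ 68  67  70  67  69  69  68  67  71  72  69  68  69  68  66  54  55  57
   56  55  57  57]
 [ 69  67  69  66  69  67  67  67  69  68  66  65  68  66  66  67  53  56
   52  54  52  54]
 [ 67  69  67  66  68  66  68  69  66  66  64  70  66  65  67  67  52  53
   52  51  53  52]
 [ 69  66  68  66  67  68  69  65  66  66  65  67  67  66  64  63  56  54
   51  51  54  49]
 [ 66  68  68  67  68  67  66  67  65  65  67  66  64  64  66  64  53  51
   50  51  53  51]
 [ 67  67  69  66  67  66  67  68  66  66  67  64  65  66  63  64  53  52
   47  52  51  51]]
tcp rel xc yc zc 0.08235158609623028 -1.1243604767366553 100.89619676048248
```

Request:
carry_out(
  motion=[
    [0, 0, 0, 1, 0, 35, 0.3],
    [0, 0, 0, 1, 0, 60, 0.3],
    [0, 0, 0, 1, 0, 72, 0.3],
    [0, 0, 0, 1, 0, 72, 0.3],
    [0, 0, 0, 1, 0, 72, 0.3],
  ],
)

```text
clock: 21.0
position: [453.1, 48.7, 157.2]
ee_rot: [-0.621, 0.74, 0.165, 0.199]
contact_force: [0.1, -0.4, -0.7]
gripper_width: 55.4
grasp_force: 0.0
```

Request:
carry_out(
  motion=[
    [0, 0, 0, 0, 0, 0, -1],
    [0, 0, 0, 0, 0, 0, -1],
    [0, 0, 0, 0, 0, 0, -1],
    [0, 0, 0, 0, 0, 0, -1],
  ],
)

```text
clock: 21.5
position: [452.4, 49.0, 157.0]
ee_rot: [-0.621, 0.74, 0.165, 0.199]
contact_force: [-1.3, -1.4, 5.1]
gripper_width: 21.5
grasp_force: 58.8
```

```bash
python3 - <<'E'
from h import *
s=sync();rc(s);p=s["position"]-OS;print("tcp rel xc yc zc",p@XC,p@YC,p@ZC,s["wrist_torque"])
E
```

```text
t 21.5 pos [452.4  49.  157. ] err [  6.3  34.6 -62.7] ang 0.001 w 21.5 F [-1.3 -1.4  5.1] gf 58.8 j [ 0.09  0.21 -0.37 -0.64 -0.95  0.11]
F xc,yc,zc 1.1 1.0 5.2
tcp rel xc yc zc -0.7555270012410915 -1.3170189060088084 29.037452583714455 [-0.6568955   0.54234909  0.26323226]
```

```bash
python3 - <<'E'
from h import *
s=sync();p=s["position"];q=R.from_quat(s["ee_rot"]);json.dump([p.tolist(),q.as_quat().tolist()],open("grasp.json","w"))
setcmd(p,q,-1)
U=frame([0,0,-1],YC);p1=p+80*ZC;p2=p1+[0,0,80]
plan([(p1,q,-1),(p2,q,-1),([530,-125,250],U,-1,3)],step=55,deg=10)
E
```

```text
t 21.5 pos [452.4  49.  157. ] err [0. 0. 0.] ang 0.0 w 21.5 F [-1.3 -1.4  5.1] gf 58.8 j [ 0.09  0.21 -0.37 -0.64 -0.95  0.11]
[[0.0,0.0,0.0,0.0,-0.1,-40.0,-1],[0.0,0.0,0.0,0.0,-0.1,-80.0,-1],[0.0,0.0,0.0,-20.0,-0.2,-114.6,-1],[0.0,0.0,0.0,-40.0,-0.3,-149.3,-1],[-0.001,0.131,0.0,-7.4,-27.0,-151.8,-1]]
[[0.0,0.131,0.001,32.6,-26.6,1.8,-1],[-0.001,0.262,0.001,65.2,-53.2,3.6,-1],[-0.001,0.393,0.001,97.8,-79.9,5.3,-1],[-0.001,0.393,0.001,97.8,-79.9,5.3,-1],[-0.001,0.393,0.001,97.8,-79.9,5.3,-1]]
[[0.0,0.0,0.0,0.0,0.0,0.0,-1]]
11 rows
```

Request:
carry_out(
  motion=[
    [0, 0, 0, 0, -0.1, -40, -1],
    [0, 0, 0, 0, -0.1, -80, -1],
    [0, 0, 0, -20, -0.2, -114.6, -1],
    [0, 0, 0, -40, -0.3, -149.3, -1],
    [-0.001, 0.131, 0, -7.4, -27, -151.8, -1],
  ],
)

```text
clock: 22.12
position: [467.9, -25.0, 296.0]
ee_rot: [-0.631, 0.751, 0.121, 0.152]
contact_force: [-0.4, -0.3, -1.5]
gripper_width: 21.4
grasp_force: 59.6
```

Request:
carry_out(
  motion=[
    [0, 0.131, 0.001, 32.6, -26.6, 1.8, -1],
    [-0.001, 0.262, 0.001, 65.2, -53.2, 3.6, -1],
    [-0.001, 0.393, 0.001, 97.8, -79.9, 5.3, -1],
    [-0.001, 0.393, 0.001, 97.8, -79.9, 5.3, -1],
    [-0.001, 0.393, 0.001, 97.8, -79.9, 5.3, -1],
  ],
)

```text
clock: 22.75
position: [529.6, -124.4, 248.9]
ee_rot: [-0.642, 0.767, 0.001, -0.0]
contact_force: [1.0, -0.3, -1.2]
gripper_width: 21.5
grasp_force: 59.6
```

Request:
carry_out(
  motion=[
    [0, 0, 0, 0, 0, 0, -1],
  ],
)

```text
clock: 22.88
position: [529.8, -124.7, 250.0]
ee_rot: [-0.642, 0.767, -0.0, 0.001]
contact_force: [0.1, -0.5, 0.1]
gripper_width: 21.6
grasp_force: 59.6
```

```bash
cat > tip.py <<'E'
from h import *
np.set_printoptions(precision=1,suppress=True)
s=sync();a=get_image("scene");b=get_image("side")
T=s["position"]+R.from_quat(s["ee_rot"]).apply([0,0,146]);px=[]
for im in(a,b):
    x,y=proj(im,T)[0].round().astype(int);c=im["color"][y-10:y+11,x-10:x+11].astype(float)
    e=np.clip(c[...,2]-c[...,0]-25,0,None);yy,xx=np.mgrid[-10:11,-10:11];px.append((x+(e*xx).sum()/e.sum(),y+(e*yy).sum()/e.sum()));print((x,y),px[-1],(e>15).sum())
(o1,d1),(o2,d2)=ray(a,px[0]),ray(b,px[1]);t=np.linalg.lstsq(np.column_stack([d1,-d2]),o2-o1,rcond=None)[0]
P,Q=o1+d1*t[0],o2+d2*t[1];print("tip centre",(P+Q)/2,"gap",np.linalg.norm(P-Q),"minus expected",(P+Q)/2-T)
print("z of tool",R.from_quat(s["ee_rot"]).as_matrix()[:,2])
E
python3 tip.py
```

```text
t 22.875 pos [ 529.8 -124.7  250. ] err [-0.3  0.3  0. ] ang 0.002 w 21.6 F [ 0.1 -0.5  0.1] gf 59.6 j [ 0.1  0.2 -0.2 -0.  -1.1 -0.2]
(np.int64(366), np.int64(239)) (np.float64(366.20299145299145), np.float64(239.38888888888889)) 8
(np.int64(284), np.int64(174)) (np.float64(281.7414952128743), np.float64(167.4658789977592)) 125
tip centre [ 529.3 -128.2  118.2] gap 22.252594373055565 minus expected [-0.6 -3.6 14.2]
z of tool [ 0.  0. -1.]
```

```bash
python3 - <<'E'
from h import *
np.set_printoptions(precision=1,suppress=True)
a=get_image("scene");b=get_image("side")
T=np.array([529.8,-124.7,104])
print("scene cast",cast(a,(366.2,239.4),104),"err px ->", proj(a,[T,T+[0,0,5],T+[5,0,0],T+[0,5,0]]))
print("side",proj(b,[T,T+[0,0,5],T+[5,0,0],T+[0,5,0]]))
x,y=284,174;c=b["color"][y-14:y+12,x-8:x+9].astype(int);print((c[...,2]-c[...,0]));
E
```

```text
scene cast [ 527.7 -125.9  104. ] err px -> [[366.1 238.7]
 [366.3 237.4]
 [366.9 237.6]
 [364.4 238.1]]
side [[283.6 174.5]
 [283.6 173. ]
 [282.2 174.3]
 [283.2 175. ]]
[[ 77  82  81  80  73  82  60   4  22  58  82  83  71  63  61  47  46]
 [ 63  65  63  62  64  73  61   2  19  59  84  82  75  63  50  50  48]
 [ 42  39  52  53  55  57  55   7  18  55  58  60  71  62  43  45  53]
 [ 67  74  86  82  77  63  51   7  24  55  48  49  50  62  52  54  46]
 [ 71  72  67  67  60  56  37   8  27  63  79  86  77  60  50  45  39]
 [ 84  82  69  75  76  68  52   6  21  55  77  74  68  54  41  42  51]
 [ 64  62  62  69  79  83  52   5  21  65  92  80  62  50  36  51  56]
 [ 42  42  55  60  63  66  57   6  18  51  64  58  47  39  45  59  51]
 [ 69  70  88  79  72  68  62   7  22  49  45  40  51  50  58  53  39]
 [ 71  74  71  70  68  70  49   7  25  67  73  72  87  80  57  26  -6]
 [ 86  83  80  76  80  81  44   4  17  37  48  52  45  49  39   5 -15]
 [ 55  51  58  61  62  76  45   8   9  14  12  12  11  14  13   8  10]
 [-39 -37 -16  -2   0   8  10   8  12  15   8   7   7   8   9  10   9]
 [-69 
[... 217 characters left out ...]
-57 -69 -28   9  15  57  72  16   8   9  12  10   9  10   9]
 [-59 -65 -62 -65   3  11  13  27  20   7   9  10   9   9   9   8   9]
 [-62 -63 -60 -60  11  11   9   8   9   9  11  10   9  11  11  11  10]
 [-58 -53 -51 -25   6  12   8   9  11   9  11   9   9   9  10  11  10]
 [  1  -2  -5  11  10  11  10  10  10   9  11  10  11  10  10  11  12]
 [ -4  -6   4  16   9   9  10  10  11  10  11  10   9  11  11  11  10]
 [ -7  -5  11  10   9   9  10   9  11  11  11  10  11  11  10  10  11]
 [ -3  -7  15   9   9  10   9  10  10   9   8  11  10   8   9  10   9]
 [ -5   3  14   9  10  10   9  11  10  11  10  11   9  10  10  10  10]
 [-10  14  13  10   9   9  11  11  10  10  10  11  10  10  10  11  10]]
```

Request:
carry_out(
  motion=[
    [0, 0, 0, 0, 0, 20, -1],
    [0, 0, 0, 0, 0, 33, -1],
    [0, 0, 0, 0, 0, 33, -1],
    [0, 0, 0, 0, 0, 33, -1],
  ],
)

```text
clock: 23.58
position: [530.3, -125.0, 216.8]
ee_rot: [-0.642, 0.766, -0.0, -0.0]
contact_force: [0.2, -0.0, -1.2]
gripper_width: 21.3
grasp_force: 59.6
```

```bash
cat > f.py <<'E'
from h import *
F=[];Z=[]
for _ in range(8):
    get_image("side");s=read_state();F.append(s["contact_force"]);Z.append(s["position"])
F=np.array(F);print("t",s["clock"],"F",F.mean(0).round(2),"+-",(F.std(0)/8**.5).round(2),"pos",np.mean(Z,0).round(2))
E
python3 f.py
```

```text
t 23.975 F [ 0.11  0.09 -0.74] +- [0.14 0.15 0.1 ] pos [ 530.14 -124.88  216.72]
```

Request:
carry_out(
  motion=[
    [0, 0, 0, 0, 0, 3, -1],
    [0, 0, 0, 0, 0, 6, -1],
    [0, 0, 0, 0, 0, 6, -1],
  ],
)

```text
clock: 24.35
position: [529.6, -124.9, 209.8]
ee_rot: [-0.642, 0.767, 0.0, -0.001]
contact_force: [0.1, 0.6, -2.2]
gripper_width: 21.4
grasp_force: 59.6
```

```bash
python3 f.py
```

```text
t 24.75 F [ 0.17  0.38 -0.56] +- [0.18 0.21 0.15] pos [ 529.88 -124.89  210.21]
```

Force baseline about -0.75; no contact at z = 210.2. Step on by 1.5 mm.

Request:
carry_out(
  motion=[
    [0, 0, 0, 0, 0, 1.5, -1],
    [0, 0, 0, 0, 0, 1.5, -1],
  ],
)

```text
clock: 25.0
position: [529.7, -124.8, 208.5]
ee_rot: [-0.642, 0.767, 0.0, -0.001]
contact_force: [-1.0, -0.9, -0.7]
gripper_width: 21.4
grasp_force: 59.6
```

```bash
python3 f.py
```

```text
t 25.4 F [-0.01  0.09 -0.52] +- [0.1  0.21 0.12] pos [ 529.86 -124.88  208.7 ]
```

Request:
carry_out(
  motion=[
    [0, 0, 0, 0, 0, 1.5, -1],
    [0, 0, 0, 0, 0, 1.5, -1],
  ],
)

```text
clock: 25.65
position: [530.0, -124.9, 207.3]
ee_rot: [-0.642, 0.767, -0.0, -0.0]
contact_force: [0.0, -0.4, -0.4]
gripper_width: 21.0
grasp_force: 59.8
```

```bash
python3 f.py
```

```text
t 26.05 F [ 0.21  0.04 -0.34] +- [0.17 0.18 0.19] pos [ 529.98 -124.9   207.36]
```

Request:
carry_out(
  motion=[
    [0, 0, 0, 0, 0, 1.5, -1],
    [0, 0, 0, 0, 0, 1.5, -1],
  ],
)

```text
clock: 26.3
position: [530.0, -124.9, 205.7]
ee_rot: [-0.642, 0.767, -0.0, -0.0]
contact_force: [1.3, 0.2, 0.5]
gripper_width: 21.6
grasp_force: 59.8
```

```bash
python3 f.py
```

```text
t 26.7 F [ 0.37 -0.2   0.51] +- [0.18 0.22 0.23] pos [ 529.95 -124.89  205.78]
```

Request:
carry_out(
  motion=[
    [0, 0, 0, 0, 0, 1.5, -1],
    [0, 0, 0, 0, 0, 1.5, -1],
  ],
)

```text
clock: 26.95
position: [529.9, -124.9, 204.2]
ee_rot: [-0.642, 0.767, -0.0, -0.0]
contact_force: [-0.0, -0.2, 1.3]
gripper_width: 21.6
grasp_force: 59.9
```

```bash
python3 f.py
```

```text
t 27.35 F [ 0.47 -0.16  0.9 ] +- [0.19 0.15 0.16] pos [ 529.92 -124.89  204.28]
```

```bash
python3 - <<'E'
from h import *
np.set_printoptions(precision=1,suppress=True)
for n in("scene","side"):
    i=get_image(n);T=np.array([529.9,-124.9,60.5]);x,y=proj(i,T)[0];X,Y=int(round(x)),int(round(y))
    c=i["color"][Y-6:Y+7,X-6:X+7].astype(int);d=c[...,2]-c[...,0];d=d-np.median(d);yy,xx=np.mgrid[-6:7,-6:7];e=np.where(d>25,d,0)
    print(n,(x,y),"seen",X+(e*xx).sum()/e.sum(),Y+(e*yy).sum()/e.sum(),(e>0).sum(),cast(i,(X+(e*xx).sum()/e.sum(),Y+(e*yy).sum()/e.sum()),60.5))
E
```

```text
scene (np.float64(364.22933928910413), np.float64(250.06455788961935)) seen 364.375 250.76388888888889 5 [ 527.7 -126.3   60.5]
side (np.float64(283.71894403633524), np.float64(186.76225815555253)) seen 283.625 187.48275862068965 4 [ 528.4 -119.2   60.5]
```

Request:
carry_out(
  motion=[
    [0, 0, 0, 0.8, -1.2, -8, -1],
    [0, 0, 0, 0.8, -1.2, -5, -1],
    [0, 0, 0, 0.8, -1.2, -2, -1],
    [0, 0, 0, 0.8, -1.2, 0.4, -1],
    [0, 0, 0, 0.8, -1.2, 0.4, -1],
  ],
)

```text
clock: 28.08
position: [530.8, -125.9, 203.6]
ee_rot: [-0.642, 0.767, 0.0, -0.001]
contact_force: [-0.3, 0.8, 1.1]
gripper_width: 21.6
grasp_force: 59.8
```

```bash
python3 f.py
```

```text
t 28.475 F [-0.47  0.23  1.13] +- [0.21 0.17 0.11] pos [ 530.79 -125.87  203.85]
```

Request:
carry_out(
  motion=[
    [0, 0, 0, 0, 0, -10, -1],
    [0, 0, 0, 20, 2.5, -20, -1],
    [0, 0, 0, 60, 7.7, -20, -1],
    [0, 0, 0, 71.2, 9.2, -20, -1],
    [0, 0, 0, 71.2, 9.2, -20, -1],
  ],
)

```text
clock: 29.1
position: [508.9, -195.3, 224.0]
ee_rot: [-0.641, 0.767, 0.0, -0.0]
contact_force: [0.3, -0.7, -1.4]
gripper_width: 21.4
grasp_force: 59.6
```

Request:
carry_out(
  motion=[
    [0, 0, 0, 0, 0, 8, -1],
    [0, 0, 0, 0, 0, 13, -1],
    [0, 0, 0, 0, 0, 16, -1],
    [0, 0, 0, 0, 0, 18, -1],
    [0, 0, 0, 0, 0, 20, -1],
  ],
)

```text
clock: 29.72
position: [509.3, -194.1, 203.9]
ee_rot: [-0.642, 0.766, 0.0, -0.0]
contact_force: [0.2, 1.0, 0.7]
gripper_width: 21.4
grasp_force: 59.8
```

```bash
python3 f.py; python3 - <<'E'
from h import *
np.set_printoptions(precision=1,suppress=True)
i=get_image("scene");s=read_state();T=np.r_[s["position"][:2],60.5];x,y=proj(i,T)[0];X,Y=int(round(x)),int(round(y))
c=i["color"][Y-6:Y+7,X-6:X+7].astype(int);d=c[...,2]-c[...,0];d=d-np.median(d);yy,xx=np.mgrid[-6:7,-6:7];e=np.where(d>25,d,0)
u=(X+(e*xx).sum()/e.sum(),Y+(e*yy).sum()/e.sum());print((x,y),"seen",u,cast(i,u,60.5),"ring(scene cam) 507.8,-196.9")
E
```

```text
t 30.125 F [-0.63  1.14  0.87] +- [0.27 0.15 0.11] pos [ 509.35 -194.29  203.97]
(np.float64(385.7755362714452), np.float64(264.98818336125214)) seen (np.float64(385.9428571428571), np.float64(265.72285714285715)) [ 507.2 -195.7   60.5] ring(scene cam) 507.8,-196.9
```

Request:
carry_out(
  motion=[
    [0, 0, 0, 0, 0, -10, -1],
    [0, 0, 0, 20, 2.5, -20, -1],
    [0, 0, 0, 60, 7.7, -20, -1],
    [0, 0, 0, 71.2, 9.2, -20, -1],
    [0, 0, 0, 71.2, 9.2, -20, -1],
  ],
)

```text
clock: 30.8
position: [487.7, -263.4, 224.0]
ee_rot: [-0.642, 0.767, -0.0, -0.0]
contact_force: [-0.7, 0.2, -1.0]
gripper_width: 21.3
grasp_force: 59.6
```

Request:
carry_out(
  motion=[
    [0, 0, 0, 0, 0, 8, -1],
    [0, 0, 0, 0, 0, 13, -1],
    [0, 0, 0, 0, 0, 16, -1],
    [0, 0, 0, 0, 0, 18, -1],
    [0, 0, 0, 0, 0, 20, -1],
  ],
)

```text
clock: 31.42
position: [487.8, -262.6, 204.0]
ee_rot: [-0.642, 0.766, 0.0, -0.0]
contact_force: [-0.8, 0.6, 0.6]
gripper_width: 21.3
grasp_force: 59.8
```

```bash
python3 f.py; python3 - <<'E'
from h import *
np.set_printoptions(precision=1,suppress=True)
i=get_image("scene");s=read_state();T=np.r_[s["position"][:2],60.5];x,y=proj(i,T)[0];X,Y=int(round(x)),int(round(y))
c=i["color"][Y-6:Y+7,X-6:X+7].astype(int);d=c[...,2]-c[...,0];d=d-np.median(d);yy,xx=np.mgrid[-6:7,-6:7];e=np.where(d>25,d,0)
u=(X+(e*xx).sum()/e.sum(),Y+(e*yy).sum()/e.sum());print((x,y),"seen",u,cast(i,u,60.5),"ring 486.2 -265.2")
E
```

```text
t 31.825 F [-0.57  1.11  0.85] +- [0.24 0.12 0.15] pos [ 487.83 -262.79  204.03]
(np.float64(408.43898266655333), np.float64(281.14073791935624)) seen (np.float64(408.3501400560224), np.float64(281.96078431372547)) [ 485.2 -263.6   60.5] ring 486.2 -265.2
```

```bash
python3 - <<'E'
from h import *
s=sync();p,q=json.load(open("grasp.json"));p=np.array(p);q=R.from_quat(q)
setcmd(s["position"],R.from_quat(s["ee_rot"]),-1)
U=R.from_quat(s["ee_rot"])
plan([(s["position"]+[0,0,110],U,-1),(p+80*ZC+[0,0,80],q,-1,1),(p+80*ZC,q,-1,2)],step=55,deg=10)
E
```

```text
t 31.875 pos [ 487.9 -262.9  204. ] err [ -41.9 -138.2  -46. ] ang 0.002 w 21.6 F [-0.9  1.9  0.4] gf 59.8 j [-0.2   0.3  -0.23  0.   -1.04  0.02]
[[0.0,0.0,0.0,0.0,0.0,-55.0,-1],[0.0,0.0,0.0,0.1,0.0,-110.0,-1],[0.0,-0.087,0.0,-43.4,15.0,-108.7,-1],[0.001,-0.175,-0.001,-86.9,29.9,-107.5,-1],[0.001,-0.262,-0.001,-130.3,44.8,-106.2,-1]]
[[0.001,-0.087,0.0,-41.7,14.9,12.5,-1],[0.001,-0.175,-0.001,-83.4,29.7,25.0,-1],[0.001,-0.262,-0.001,-125.0,44.6,37.5,-1],[0.001,-0.262,-0.001,-125.0,44.6,37.5,-1],[0.001,-0.262,-0.001,-114.7,44.7,76.1,-1]]
[[0.0,0.0,0.0,20.0,0.0,34.6,-1],[0.0,0.0,0.0,20.0,0.0,34.6,-1],[0.0,0.0,0.0,20.0,0.0,34.6,-1]]
13 rows
```

Request:
carry_out(
  motion=[
    [0, 0, 0, 0, 0, -55, -1],
    [0, 0, 0, 0.1, 0, -110, -1],
    [0, -0.087, 0, -43.4, 15, -108.7, -1],
    [0.001, -0.175, -0.001, -86.9, 29.9, -107.5, -1],
    [0.001, -0.262, -0.001, -130.3, 44.8, -106.2, -1],
  ],
)

```text
clock: 32.5
position: [466.7, -125.6, 310.2]
ee_rot: [-0.637, 0.76, 0.084, 0.101]
contact_force: [0.1, 0.1, -1.1]
gripper_width: 21.0
grasp_force: 59.6
```

Request:
carry_out(
  motion=[
    [0.001, -0.087, 0, -41.7, 14.9, 12.5, -1],
    [0.001, -0.175, -0.001, -83.4, 29.7, 25, -1],
    [0.001, -0.262, -0.001, -125, 44.6, 37.5, -1],
    [0.001, -0.262, -0.001, -125, 44.6, 37.5, -1],
    [0.001, -0.262, -0.001, -125, 44.6, 37.5, -1],
  ],
)

```text
clock: 33.12
position: [445.7, 9.0, 306.2]
ee_rot: [-0.621, 0.74, 0.165, 0.199]
contact_force: [0.6, 0.0, -1.1]
gripper_width: 21.5
grasp_force: 59.6
```

```bash
python3 - <<'E'
from h import *
s=sync();p,q=json.load(open("grasp.json"));p=np.array(p);q=R.from_quat(q)
v=s["position"]-p;print("rel grasp",v@XC,v@YC,v@ZC)
plan([(p+80*ZC+XC,q,-1,1),(p+40*ZC+XC,q,-1),(p+15*ZC+.5*XC,q,-1,2)],step=30,deg=10)
E
```

```text
t 33.125 pos [445.7   9.  306.2] err [ 0.2 -0.6 79.9] ang 0.002 w 21.5 F [ 0.6  0.  -1.1] gf 59.6 j [ 0.02  0.04 -0.18 -0.54 -1.28 -0.05]
rel grasp 39.50681374577613 -0.3757886562113981 149.46460783574136
[[0.0,0.0,0.0,12.8,0.2,23.2,-1],[0.0,-0.001,0.0,25.6,0.4,46.3,-1],[0.0,-0.001,0.0,38.4,0.6,69.5,-1],[0.0,-0.001,0.0,38.4,0.6,69.5,-1],[0.0,-0.001,0.0,38.4,0.6,89.5,-1]]
[[0.0,0.0,0.0,0.0,0.1,20.0,-1],[0.0,0.0,0.0,0.5,0.1,45.0,-1],[0.0,0.0,0.0,0.5,0.1,45.0,-1],[0.0,0.0,0.0,0.5,0.1,45.0,-1]]
9 rows
```

Request:
carry_out(
  motion=[
    [0, 0, 0, 12.8, 0.2, 23.2, -1],
    [0, -0.001, 0, 25.6, 0.4, 46.3, -1],
    [0, -0.001, 0, 38.4, 0.6, 69.5, -1],
    [0, -0.001, 0, 38.4, 0.6, 69.5, -1],
    [0, -0.001, 0, 38.4, 0.6, 89.5, -1],
  ],
)

```text
clock: 33.75
position: [449.0, 19.9, 211.1]
ee_rot: [-0.621, 0.74, 0.164, 0.201]
contact_force: [0.4, 0.4, -1.1]
gripper_width: 21.4
grasp_force: 59.6
```

Request:
carry_out(
  motion=[
    [0, 0, 0, 0, 0.1, 20, -1],
    [0, 0, 0, 0.5, 0.1, 32, -1],
    [0, 0, 0, 0.5, 0.1, 45, -1],
    [0, 0, 0, 0.5, 0.1, 45, -1],
  ],
)

```text
clock: 34.25
position: [450.7, 42.9, 169.8]
ee_rot: [-0.621, 0.74, 0.166, 0.199]
contact_force: [-0.8, -0.2, -0.6]
gripper_width: 21.3
grasp_force: 59.6
```

```bash
python3 - <<'E'
from h import *
s=sync();rc(s);p=np.array(json.load(open("grasp.json"))[0]);v=s["position"]-p;print("rel grasp",v@XC,v@YC,v@ZC)
E
```

```text
t 34.25 pos [450.7  42.9 169.8] err [-0.5  0.9 -0.4] ang 0.002 w 21.3 F [-0.8 -0.2 -0.6] gf 59.6 j [ 0.08  0.19 -0.36 -0.62 -0.98  0.09]
F xc,yc,zc -0.6 0.8 -0.3
rel grasp 0.9618173596390953 0.6125102048545685 14.239259108426703
```

No contact so far; go the rest of the way.

Request:
carry_out(
  motion=[
    [0, 0, 0, 0.3, -0.4, 5, -1],
    [0, 0, 0, 0.3, -0.4, 10, -1],
    [0, 0, 0, 0.3, -0.4, 13, -1],
    [0, 0, 0, 0.3, -0.4, 13, -1],
  ],
)

```text
clock: 34.75
position: [452.3, 48.8, 158.6]
ee_rot: [-0.621, 0.74, 0.166, 0.199]
contact_force: [0.2, 0.4, -1.3]
gripper_width: 21.5
grasp_force: 59.6
```

Request:
carry_out(
  motion=[
    [0, 0, 0, 0, 0, 1.5, -1],
    [0, 0, 0, 0, 0, 1.5, -1],
  ],
)

```text
clock: 35.0
position: [452.5, 49.5, 157.5]
ee_rot: [-0.621, 0.74, 0.166, 0.199]
contact_force: [0.5, -0.8, -1.3]
gripper_width: 21.6
grasp_force: 59.6
```

```bash
python3 - <<'E'
from h import *
s=sync();rc(s);p=np.array(json.load(open("grasp.json"))[0]);v=s["position"]-p;print("rel grasp",v@XC,v@YC,v@ZC)
E
```

```text
t 35.0 pos [452.5  49.5 157.5] err [  1.8   6.6 -12.3] ang 0.001 w 21.6 F [ 0.5 -0.8 -1.3] gf 59.6 j [ 0.09  0.21 -0.37 -0.64 -0.95  0.1 ]
F xc,yc,zc -1.3 -0.6 -0.8
rel grasp 0.7512282451062483 0.04448926127877799 0.18074762956037277
```

Request:
carry_out(
  motion=[
    [0, 0, 0, 0, 0, 0.5, -0.4],
    [0, 0, 0, 0, 0, 0.5, 0],
    [0, 0, 0, 0, 0, 0.5, 0.3],
    [0, 0, 0, 0, 0, 0.5, 0.3],
  ],
)

```text
clock: 35.5
position: [452.6, 49.8, 157.2]
ee_rot: [-0.621, 0.74, 0.166, 0.199]
contact_force: [0.4, 0.5, -0.2]
gripper_width: 55.7
grasp_force: 0.0
```

Request:
carry_out(
  motion=[
    [0, 0, 0, 0, 0, -20, 0.3],
    [0, 0, 0, 0, 0, -50, 0.3],
    [0, 0, 0, 0, 0, -72, 0.3],
    [0, 0, 0, 0, 0, -72, 0.3],
    [0, 0, 0, 0, 0, -72, 0.3],
  ],
)

```text
clock: 36.12
position: [445.7, 14.6, 218.6]
ee_rot: [-0.621, 0.74, 0.167, 0.199]
contact_force: [-0.9, 1.0, 0.8]
gripper_width: 55.4
grasp_force: 0.0
```

```bash
python3 - <<'E'
from h import *
np.set_printoptions(precision=1,suppress=True)
s=sync();w=get_image("wrist");w8=np.load("w8.npy",allow_pickle=True).item()
for i in(w8,w):
    g=cv2.cvtColor(i["color"],cv2.COLOR_BGR2GRAY);c=g[222:284,247:305]
    m=(c>120).astype(np.uint8);m[:8]=0;n,l,st,ce=cv2.connectedComponentsWithStats(m);k=1+np.argmax(st[1:,4]);P=OS+55*ZC;pp=proj(i,P)[0]
    print(i["position"],st[k],ce[k]+[247,222],"pred",pp,"diff",ce[k]+[247,222]-pp)
E
```

```text
t 36.125 pos [445.7  14.6 218.6] err [ -6.8 -34.9  61.1] ang 0.002 w 55.4 F [-0.9  1.   0.8] gf 0.0 j [ 0.   0.1 -0.3 -0.6 -1.1  0.1]
[ 424.3 -108.   295.5] [   9   10   37   35 1192] [274.  248.7] pred [277.5 252.8] diff [-3.5 -4.1]
[ 424.  -107.9  294.2] [   8   11   37   35 1205] [272.9 249.8] pred [276.5 253.9] diff [-3.6 -4.1]
```

The butt sits at the same place as when first seated, and nothing is touching the robot. I'll hand the job in.

```bash
python3 -c "
from bench import *
print(job_done())"
```

```text
the job is handed in; nothing more can be done
None
```

The job is handed in, but no verdict came back. By my measurements the dial stood at 2.09 rad after the turn, and the three check points were pressed left to right by about 3 mm each. The probe is back in the rest and let go, and the bystanders were not touched as far as I know, though I took no last look at them.

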